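Close the tea jar: strainer disk, then screw ring

TASK

Put the tea jar back together: seat the loose strainer disk fully home in the mouth of the white jar and let go of it, then set the red ring over it and screw it down clockwise (seen from above) until it clamps the strainer's gasket hand-tight, level and home, and leave it. Go by feel: do not force the jar or overtighten the ring, and leave the teapot, the cup and the tin where they stand.

Things in the scene. Friction and masses are not known exactly. Their poses are not given: they have to be found in the camera images.
- jar: white square opal-glass tea jar, 78 x 78 mm, 105 mm tall, held in a steel caddy fixed to the counter, so that it cannot move or turn. Shoulder 77 mm up; round neck above it, 49 mm across, 55 mm over its coarse right-hand thread (3 starts, each about 95 degrees long, 3.4 mm lower per radian of clockwise turn). Origin: centre of the jar's underside; z up
- jar_mouth (a point): centre of the jar's mouth, level with the glass rim. The mouth is 43 mm wide and 3.5 mm deep; below that a ledge leaves a 34 mm hole. The disk lies on this ledge
- disk_center (a point): half-way up the strainer's height, 11 mm above its underside and on its axis (inside the knob). Seated on the ledge, this point is 7.5 mm above jar_mouth
- disk: loose strainer: steel disk 41 mm across and 3 mm thick with a firm grey gasket on its rim (gasket top 5 mm above the underside) and a black knob in the middle, 13 mm across, its top 22 mm above the underside. About 60 g; starts flat on the round cork mat, knob up. Origin: centre of the underside; z up along the knob
- ring_center (a point): centre of the ring, half-way up (8 mm above its underside). The ring first touches the seated gasket when this point is 4.0 mm below jar_mouth. From there on it is stiff: tight within 0.2 to 0.4 mm more, overtight soon after
- ring: loose red ring, 62 mm outside, 16 mm high, top flange with a 30 mm hole (passes over the knob), 3 lugs inside. Lowered on the neck it rests on the thread; within 120 degrees clockwise it drops under the thread, 40 to 60 more draw it tight. Hand-tight: 0.2 to 0.3 N m, a few degrees after first grip; 0.5 is too tight; the moment fades once the turning stops. Origin: centre of the underside; z up
- teapot_center (a point): white porcelain teapot, 116 mm across without spout and handle, 112 mm tall; a point on its axis, 50 mm up. Leave it alone
- cup_center (a point): white tea cup, 70 mm across, 55 mm tall; centre of the cup. Leave it alone
- tin_center (a point): round green tea tin with a brass-coloured lid, 73 mm across, 82 mm tall; its centre. Leave it alone
There are look-alikes about, which are no part of the job. There is more than one size of the ring; the one meant has the size given above.

How it is judged (in metres and radians):
On the way:
1. the strainer disk lies home on the ledge in the jar's mouth, let go, while the ring is still off the jar (horizontal distance between disk_center and jar_mouth below 0.002 m and z of disk_center in the frame of jar below 0.1133 m and angle between disk's own z axis and vertical below 0.04 rad and horizontal distance between ring_center and jar_mouth above 0.06 m and contact force between the fingers and disk below 0.05 N), for 0.2 s.
At the end, for the whole second after the job is handed in: the disk is seated (within 2 mm of the mouth's centre, 0.8 mm of its depth); the ring is home (centre 4 to 6 mm below the rim), level, at rest, and presses the gasket with over 6 N; teapot, cup and tin within 15 mm of their starts; all let go (horizontal distance between disk_center and jar_mouth below 0.002 m and z of disk_center in the frame of jar below 0.1133 m and angle between each of disk, ring's own z axis and vertical below 0.04 rad and horizontal distance between ring_center and jar_mouth below 0.003 m and z of ring_center in the frame of jar between 0.099 and 0.101 m and contact force between ring and disk above 6 N and linear speed of ring below 0.01 m/s and distance of each of teapot_center, cup_center, tin_center from where it was at the start of the episode below 0.015 m); the robot touches nothing.
It fails at once if the disk is pressed into the jar with over 40 N, or the ring overtightened so that it does (contact force between disk and jar above 40 N).
It fails at once if the ring is forced on the jar with over 45 N (contact force between ring and jar above 45 N).
It fails at once if the fingers press on the jar with over 25 N (contact force between the fingers and jar above 25 N).
It fails at once if the teapot, the cup or the tin is pushed over 15 mm away (distance of any of teapot_center, cup_center, tin_center from where it was at the start of the episode above 0.015 m).
It also fails if it takes over 64 s, if anything falls off the work surface, if the arm or the gripper's body presses on something with over 40 N, if the wrist force passes 120 N, or if a joint passes its speed limit or range.

ROBOT

A 6-joint arm with a two-finger parallel gripper is mounted at the origin on the work surface. World frame = base frame: x ahead of the robot, y to its left, z up, the work surface at z = 0. Lengths are in mm, angles in rad, forces in N, time in s.
With the tool pointing down it reaches from about 350 to 725 mm from the base axis. Payload 6 kg.
Tool frame: the origin (TCP) lies on the centre line of the jaws, within the pads' length; the fingertips stand robot.tip_extent ahead of it and the grasp point (between the pads) lies 3 mm ahead of it (robot.tip_extent is the distance from the TCP to the fingertips, in mm); x points along the fingers, y is the direction in which the jaws open and shut, and the axes are right-handed (so a half turn about x gives the same grasp; the last joint's range is limited). The gripper opens to 85 mm and grips with 20 to 120 N. Pads are 22 mm wide; open, the fingers measure 114 mm over their backs; the gripper's body (76 mm by 85 mm) begins 54 mm behind the grasp point. The pads swing forward as they close: fully open they stand 13 mm farther back than shut.
Start: joints at [1.576, 0.04, 0.085, 0, -1.615, -0.334], TCP at [193.718, 567.846, 253.261] pointing down, gripper open.
Joint ranges: [-2.56, 2.56], [-1.29, 2.01], [-1.08, 1.49], [-3.29, 1.98], [-2.81, -0.18], [-2.99, 2.99]. Speed limits (rad/s): [2.57, 2.57, 3.01, 3.14, 3.14, 3.14].

INTERFACE

Orientations are given as a unit quaternion [w, x, y, z].
In Python, from cell import robot gives the robot as it stands. The module is installed in compiled form; this text tells all that it offers.
- The arm moves only by the tool arm_command, never from a script. Its argument "commands" is a list of rows, each a list of 2 entries, a list of its own where there are three numbers: the shift along the tool's x, y, z in mm, then the turn, a rotation vector about the tool's x, y, z in degrees. In form: [[[dx, dy, dz], [wx, wy, wz]], ...]. A call has 1 to 12 rows; each row shifts and turns the commanded pose from where the row before left it, along the tool's axes as they then stand; what a row does not reach is not made up. A row lasts 1/10 s, in which the tool goes at most 50 mm and 8.59 degrees, less where a joint would pass 70% of its speed; a pose out of reach is approached as far as the arm can. A call is refused whole if a number of a shift passes 50 or a number of a turn 8.59, either way. A call with a gripper value outside its range is refused whole. "grip" is the finger opening in mm, from 0 to 85.4, set as the call begins (left out, the last holds). The fingers move at their own pace and stop on an object; "grip_force" is the grip in N (left out, the last holds). Time passes only in rows, so rows that do not move let the fingers close. It gives the time, the measured TCP pose, the force and the opening at its end, in the units of the state.
- robot.state(): the state, without advancing time (a new reading comes with each control period).
- robot.grab_frame(name): name is "scene" or "top"; returns the picture (400x640x3 uint8, red, green, blue); there is no depth.
- robot.calibration(name): a dict with "vfov" (degrees; the focal length in pixels is half the picture's height over the tangent of half this angle, whatever the lens; pixels are square), "cx", "cy" (the principal point, pixels), "pose" (4x4, takes a point from camera to world coordinates). Camera axes: x right, y down, z forward; pixel columns grow to the right and rows downward; lengths in mm; the calibration is good to about 2 mm. A picture is of the moment at which its call begins. calibration takes no time and is no camera call.
- robot.finish_job(): hands the job in, once; it reports no verdict.
Trained networks look in the newest picture that a camera, given by its name, has taken for a name from the list of things; names that differ only in an ending like _2 or _b are one class to them, and where a whole thing is asked for, a point or a joint stands for the part that bears it (a point fixed in the world has none). Each returns a list of dicts, best first, with "score" (0 to 1); they miss things now and then, are a little off and sometimes report something else, mostly with a low value. They report only what shows in the picture. A call takes as long as a camera call. They do not tell look-alikes from the thing itself.
- robot.recognise(camera, target): "bbox" ([centre column, centre row, width, height] in pixels, round what is visible of it).
- robot.cut_out(camera, target): "pixels" (400x640 bool, what is visible of it) and "bbox" ([centre column, centre row, width, height] in pixels, round what is visible of it).
The state is a dict: "clock": time; "joints": joint angles; "joint_velocities": joint speeds; "effort": joint torques, N m; "position": TCP position; "eef_rot": TCP orientation; "contact_force": force on the tool from outside, world axes, zero at the start; "moment": the same for the moment, N m; "gripper_width": finger opening in mm.
Only numpy, scipy, OpenCV 4.12 (cv2) and the standard library are available. Lean on these libraries where they do the work, as an engineer would, in place of code of your own. Each camera call takes 0.05 s, during which the arm holds its last target.

## Working session

There is one attempt and no reset: what is moved stays moved. The work goes in short steps, Python scripts to look and compute and a tool call to move; the robot and the scene stay as the last step left them, time stands still between calls to the robot, and variables do not carry over. Pictures are saved under pics/ and viewed, and the job is handed in when it is done.

Besides the shell and the picture viewer there is one more tool, called after "Emit:" as name([rows], argument=value, ...), one row to a line, values as JSON. arm_command: Moves the arm, as the interface text tells. Its arguments: {"type":"object","properties":{"commands":{"type":"array"},"grip":{"type":"number"},"grip_force":{"type":"number"}},"required":["commands"]}

```bash
mkdir -p pics; ls
python3 - <<'E'
from cell import robot
import cv2
s=robot.state()
for k,v in s.items(): print(k,v)
print(robot.tip_extent)
for n in("scene","top"):
    im=robot.grab_frame(n); cv2.imwrite(f"pics/{n}0.png",im[:,:,::-1])
    print(n,robot.calibration(n))
E
```

```text
pics
clock 0.0
joints [ 1.57569818e+00  4.08433830e-02  8.38001167e-02 -4.61483504e-04
 -1.61553563e+00 -3.33711778e-01]
joint_velocities [-0.00179118  0.00047516  0.000936   -0.00023384  0.00364124  0.00100156]
effort [-1.17014501e-03 -3.68205285e+01  3.47410440e+01  6.93227872e+00
 -5.53484657e-03 -2.85502800e-06]
position [193.57027873 567.60064604 252.25550502]
eef_rot [ 0.11507308 -0.69751849  0.11637046  0.69762745]
contact_force [-0.26681958  0.47312898  0.01024214]
moment [ 0.03232581  0.00476641 -0.03138553]
gripper_width 85.44605433006271
22.0
scene {'vfov': 43.99017125837445, 'cx': 316.48690816757914, 'cy': 199.1431720138508, 'pose': array([[-7.44798121e-01,  4.92632752e-01, -4.50098578e-01,
         1.05465016e+03],
       [ 6.66977178e-01,  5.70243026e-01, -4.79545968e-01,
         5.74318105e+02],
       [ 2.04255255e-02, -6.57370415e-01, -7.53290737e-01,
         8.75454861e+02],
       [ 0.00000000e+00,  0.00000000e+00,  0.00000000e+00,
         1.00000000e+00]])}
top {'vfov': 42.56587410837882, 'cx': 323.1270764809118, 'cy': 198.93308606944072, 'pose': array([[-2.66307094e-02, -9.88024950e-01,  1.51978627e-01,
         4.33847011e+02],
       [-9.99643152e-01,  2.60030198e-02, -6.11647766e-03,
         5.68366420e+01],
       [ 2.09132928e-03, -1.52087280e-01, -9.88364854e-01,
         1.08856924e+03],
       [ 0.00000000e+00,  0.00000000e+00,  0.00000000e+00,
         1.00000000e+00]])}
```

View pics/scene0.png

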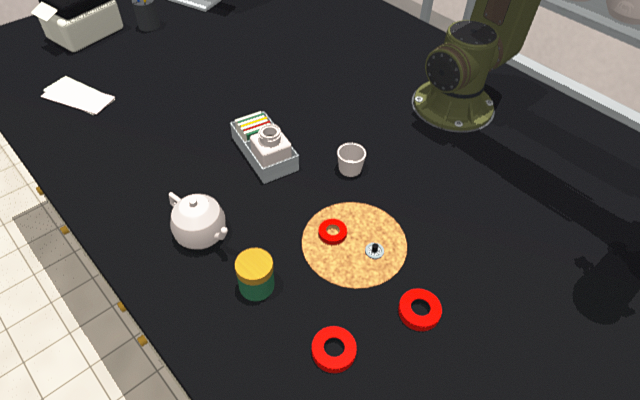

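View pics/top0.png

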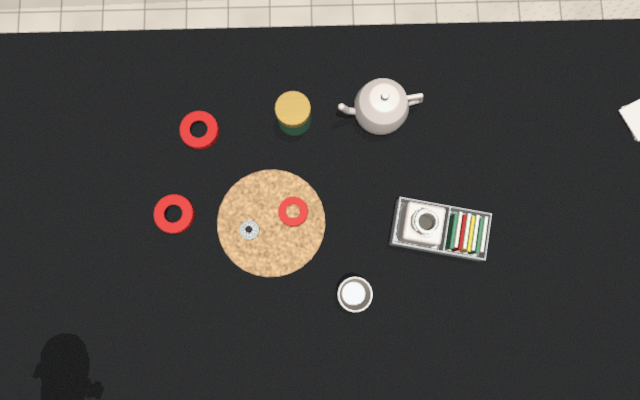

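The three red rings in the top image are at (199,130), (174,214) and (293,212). At about 1.07 m a 62 mm ring should be about 30 px wide. Only the one on the mat at (293,212) fits; the other two are about 39 px, or roughly 80 mm. I'll measure to confirm.

```bash
cat > h.py <<'E'
from cell import robot
import numpy as np, cv2
from scipy.optimize import least_squares
C={n:robot.calibration(n) for n in("scene","top")}
def K(n):
    f=200/np.tan(np.radians(C[n]["vfov"]/2)); return f,C[n]["cx"],C[n]["cy"]
def ray(n,u,v):
    f,cx,cy=K(n);P=C[n]["pose"];d=P[:3,:3]@np.array([(u-cx)/f,(v-cy)/f,1]);return P[:3,3],d
def onz(n,u,v,z):
    o,d=ray(n,u,v);return o+d*(z-o[2])/d[2]
def proj(n,p):
    f,cx,cy=K(n);P=C[n]["pose"];q=(np.atleast_2d(p)-P[:3,3])@P[:3,:3];return np.c_[f*q[:,0]/q[:,2]+cx,f*q[:,1]/q[:,2]+cy]
def tri(pts):
    A=[];b=[]
    for n,u,v in pts:
        o,d=ray(n,u,v);d=d/np.linalg.norm(d);M=np.eye(3)-np.outer(d,d);A.append(M);b.append(M@o)
    return np.linalg.lstsq(np.vstack(A),np.hstack(b),rcond=None)[0]
def crop(n,im,u,v,r,s,name):
    u,v=int(u),int(v);c=im[max(v-r,0):v+r,max(u-r,0):u+r,::-1]
    cv2.imwrite("pics/"+name,cv2.resize(c,None,fx=s,fy=s,interpolation=cv2.INTER_CUBIC))
E
python3 - <<'E'
from h import *
for n in("top","scene"):
    im=robot.grab_frame(n)
    for t in("ring","disk","jar","cup_center","tin_center","teapot_center"):
        for r in robot.cut_out(n,t)[:4]:
            ys,xs=np.nonzero(r["pixels"])
            print(n,t,round(r["score"],2),np.round(r["bbox"],1),"cen",xs.mean().round(1),ys.mean().round(1),np.round(onz(n,xs.mean(),ys.mean(),{"ring":16,"disk":5,"jar":77}.get(t,50)),1))
    if n=="top": crop(n,im,272,222,60,6,"top_mat.png"); crop(n,im,440,228,60,6,"top_jar.png")
    else: crop(n,im,355,245,60,6,"sc_mat.png"); crop(n,im,265,145,50,6,"sc_jar.png")
E
cd pics; python3 -c "
import cv2,numpy as np
a=[cv2.resize(cv2.imread(f),(400,300)) if 0 else cv2.resize(cv2.imread(f),(390,298*390//390)) for f in('top_mat.png','top_jar.png','sc_mat.png','sc_jar.png')]
"
```

```text
top ring 0.9 [200.3 128.2  38.5  39.4] cen 199.4 129.7 [756.9 312.9  16. ]
top ring 0.89 [293.7 211.1  26.6  25.9] cen 292.9 210.5 [575.8 114.5  16. ]
top ring 0.75 [174.6 211.9  43.2  42.3] cen 174.3 213.5 [576.1 363.8  16. ]
top disk 0.79 [249.6 229.1  17.4  19.4] cen 249.4 228.9 [540.4 207.9   5. ]
top jar 0.85 [422.5 223.6  46.4  45.1] cen 421.4 223.4 [ 535.2 -142.5   77. ]
top cup_center 0.96 [355.7 295.1  33.2  34.1] cen 355.1 293.4 [401.7  -8.1  50. ]
top tin_center 0.7 [250.2 229.9  19.8  21.9] cen 249.3 229.0 [535.8 201.6  50. ]
top tin_center 0.62 [380.8 105.2  85.5  57.2] cen 381.6 105.2 [789.9 -78.   50. ]
top tin_center 0.58 [291.9 114.2  35.9  46.4] cen 293.4 111.9 [780.2 108.   50. ]
top teapot_center 0.82 [382.4 105.2  82.6  59.9] cen 381.4 105.4 [789.6 -77.7  50. ]
scene ring 0.89 [331.5 232.9  33.6  27.3] cen 332.1 232.5 [579.6 121.3  16. ]
scene ring 0.82 [337.6 349.8  40.9  48.9] cen 333.5 350.2 [761.3 319.5  16. ]
scene ring 0.8 [421.9 308.8  42.9  42.4] cen 419.2 310.6 [581.6 370.4  16. ]
scene disk 0.7 [373.8 248.3  20.5  14.6] cen 373.8 250.8 [539.6 210.1   5. ]
scene jar 0.56 [272.1 146.7  38.1  44.6] cen 270.1 145.6 [ 548.5 -130.4   77. ]
scene cup_center 0.8 [352.4 160.3  31.   30.6] cen 350.8 159.2 [415.    8.1  50. ]
scene tin_center 0.62 [254.  273.9  40.   53.1] cen 254.5 274.3 [782.5 114.7  50. ]
scene teapot_center 0.72 [196.6 221.6  59.6  60.9] cen 196.8 221.0 [794.2 -71.3  50. ]
```

View pics/top_mat.png

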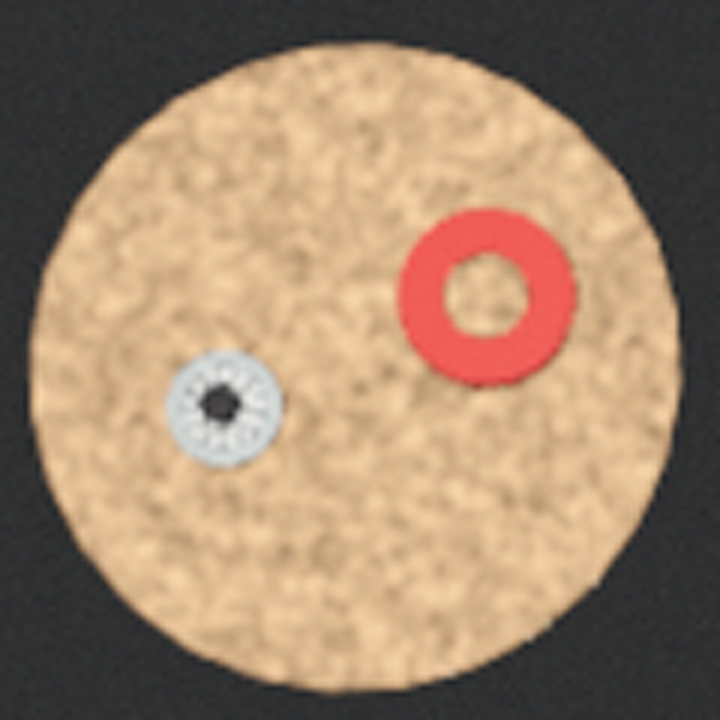

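View pics/top_jar.png

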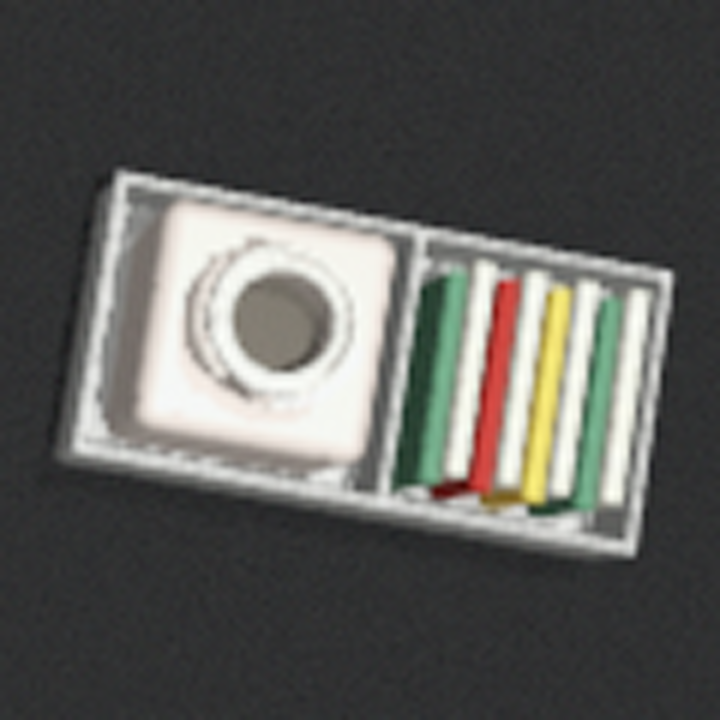

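View pics/sc_jar.png

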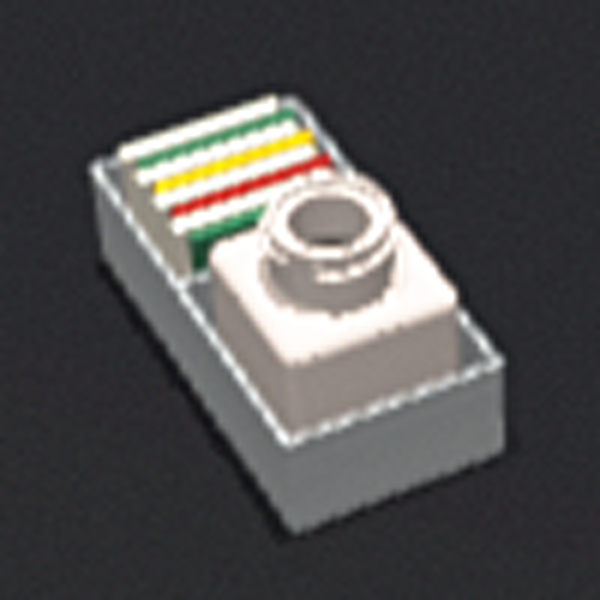

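View pics/sc_mat.png

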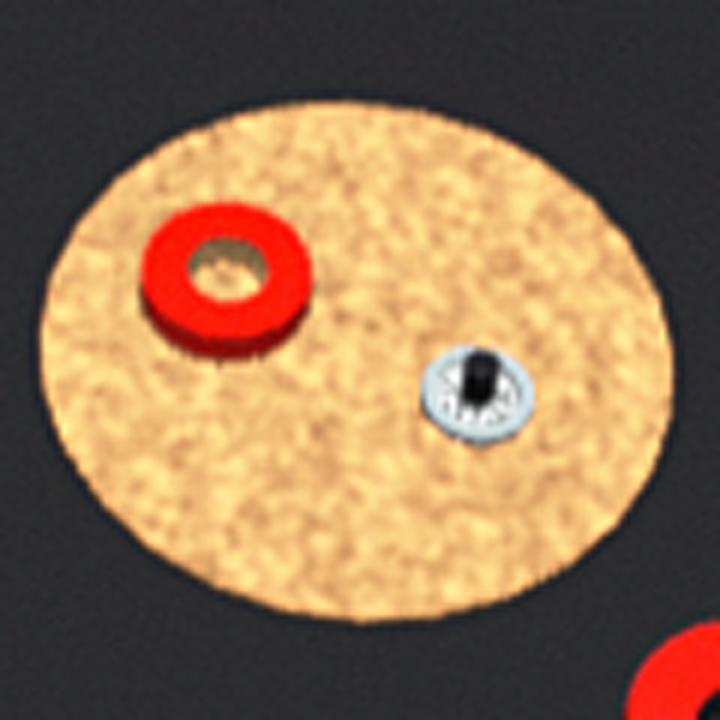

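```bash
cat > fit.py <<'E'
from h import *
def ov(n,im,circs,u,v,r,s,name):
    u,v=int(u),int(v);c=np.ascontiguousarray(im[v-r:v+r,u-r:u+r,::-1]);c=cv2.resize(c,None,fx=s,fy=s,interpolation=cv2.INTER_CUBIC)
    a=np.linspace(0,2*np.pi,90)
    for (x,y,z,R,col) in circs:
        p=proj(n,np.c_[x+R*np.cos(a),y+R*np.sin(a),np.full(90,z)])
        q=((p-[u-r,v-r]+.5)*s).astype(int)
        cv2.polylines(c,[q.reshape(-1,1,2)],True,col,1)
    cv2.imwrite("pics/"+name,c);return c
def dark(n,im,u,v,r,thr):
    g=im.mean(2);c=g[v-r:v+r,u-r:u+r].astype(np.float32)
    c=cv2.resize(c,None,fx=4,fy=4,interpolation=cv2.INTER_CUBIC)
    k,l,st,ce=cv2.connectedComponentsWithStats((c<thr).astype(np.uint8))
    i=l[2*r*2,2*r*2]
    return (ce[i]+.5)/4-.5+[u-r,v-r],st[i]/4
E
python3 - <<'E'
from fit import *
T=robot.grab_frame("top");S=robot.grab_frame("scene")
t=T.mean(2);print(t[215:232,415:440].astype(int))
s=S.mean(2);print(s[125:147,258:284].astype(int))
E
```

```text
[[199 213 245 245 241 214 142 111 109 107 107 108 111 117 120 126 132 161
  207 237 241 229 231 244 243]
 [180 223 241 245 228 163 116 117 115 113 109 108 109 108 113 120 122 119
  160 218 244 229 215 244 243]
 [201 238 242 234 192 119 122 123 122 122 115 117 113 108 108 111 117 120
  127 183 231 238 224 231 244]
 [223 245 245 225 151 124 123 121 122 123 123 123 121 117 114 109 111 115
  117 137 206 245 228 214 244]
 [228 238 241 213 135 122 122 123 122 123 123 124 123 123 120 114 110 111
  113 112 186 237 224 204 244]
 [216 234 238 201 123 123 122 123 124 124 124 123 121 124 122 117 108 105
  103 113 164 223 229 215 245]
 [209 237 238 200 124 125 124 122 124 122 123 124 123 123 123 121 113 101
   98 110 166 225 228 206 237]
 [217 241 242 214 124 123 125 123 124 122 123 123 124 124 124 123 119  98
   92 109 176 231 222 195 239]
 [221 245 245 225 142 122 126 125 124 125 125 122 125 123 122 124 119  96
   90 111 175 231 223 200 244]
 [208 244 245 229 167 126 126 124 124 125 125 125 124 123 124 124 111  90
  100 124 194 239 224 205 245]
 [216 232 245 238 207 125 126 126 124 122 125 124 
[... 2384 characters left out ...]
39 251 202
  142 126 119 119 193 249 245 250]
 [201 180 144 129 131 134 142 144 142 169 230 234 252 233 197 173 150 137
  128 124 121 120 210 248 243 248]
 [237 187 166 141 133 134 142 144 141 142 149 144 151 144 140 135 132 132
  131 126 119 133 210 244 244 252]
 [255 202 181 163 142 136 139 142 141 142 140 137 135 136 138 138 136 133
  129 123 130 208 247 245 249 252]
 [255 236 192 181 163 146 136 141 141 141 141 140 141 139 140 138 135 132
  130 133 153 250 252 249 252 252]
 [253 255 237 191 185 174 154 151 144 140 138 136 138 137 137 134 135 138
  149 204 213 253 254 253 252 252]
 [250 254 254 237 236 235 192 180 168 161 160 145 135 137 144 145 164 208
  231 254 252 254 253 251 250 249]]
```

Run:
```python
from fit import *
T=robot.grab_frame("top");S=robot.grab_frame("scene")
# jar hole
ct,st=dark("top",T,427,221,16,180); cs,ss=dark("scene",S,270,133,10,195)
print("hole",ct,st,cs,ss)
p=tri([("top",*ct),("scene",*cs)]); print("hole 3d",p, "reproj",proj("top",p)-ct,proj("scene",p)-cs, "diam",st[2]/proj("top",[p,p+[0,-34,0]])[:,0].ptp() if 0 else st[2]/abs(np.diff(proj("top",[p,p+[0,-34,0]])[:,0])))
# jar base / ring / disk
def blob(im,f,n,u,v,r):
    m=np.zeros(im.shape[:2],np.uint8);m[v-r:v+r,u-r:u+r]=f(im.astype(int)[v-r:v+r,u-r:u+r]);return m
red=lambda a:(a[...,0]>150)&(a[...,1]<130)&(a[...,2]<130)
for n,im,u,v in(("top",T,293,211),("scene",S,332,232)):
    m=blob(im,red,n,u,v,25);c,_=cv2.findContours(m,cv2.RETR_EXTERNAL,cv2.CHAIN_APPROX_NONE);c=max(c,key=len);print("ring",n,cv2.fitEllipse(c))
mo=p+[0,0,3.5]
for n,im,uv in(("top",T,(427,222)),("scene",S,(270,133))):
    ov(n,im,[(*mo,21.5,(0,255,0)),(*mo,24.5,(255,0,0)),(*p,17,(0,0,255))],*uv,22,16,f"ov_jar_{n}.png")
a=[cv2.imread(f"pics/ov_jar_{n}.png") for n in("top","scene")];cv2.imwrite("pics/ovj.png",cv2.resize(np.hstack(a),(800,400)))
for n,im,uv in(("top",T,(249,229)),("scene",S,(374,250))): crop(n,im,*uv,16,24,f"d_{n}.png")
a=[cv2.imread(f"pics/d_{n}.png") for n in("top","scene")];cv2.imwrite("pics/d.png",cv2.resize(np.hstack(a),(800,400)))
```

```text
hole [426.70757072 221.17796728] [  7.75   8.25  17.    17.   901.5 ] [269.34       131.53451613] [  2.75   4.5   14.25   9.   387.5 ]
hole 3d [ 536.33481276 -147.61069489  102.35163953] reproj [[-0.23853351  0.23468479]] [[-0.26801378 -0.06507833]] diam [0.96738009]
ring top ((292.7579650878906, 211.38722229003906), (28.63787269592285, 29.092086791992188), 0.7646538615226746)
ring scene ((332.1700744628906, 229.94119262695312), (22.470247268676758, 28.780765533447266), 90.9489517211914)
```

View pics/ovj.png

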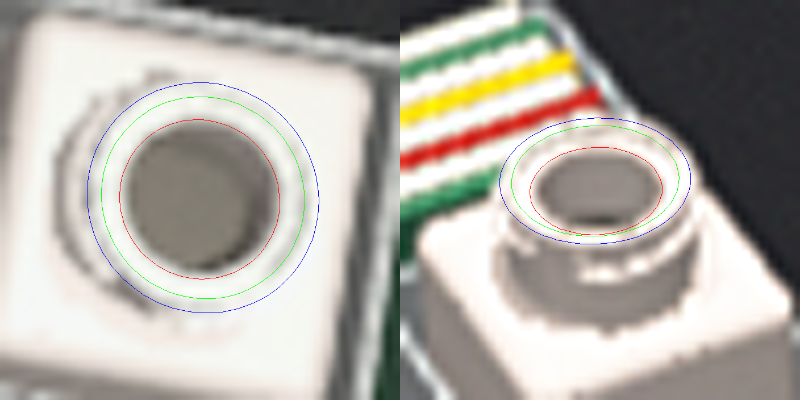

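View pics/d.png

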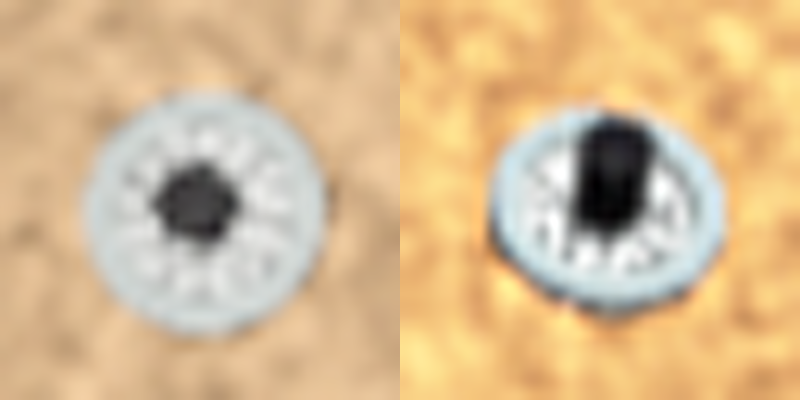

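Run:
```python
from fit import *
T=robot.grab_frame("top");S=robot.grab_frame("scene")
p=tri([("top",249.06,229.5),("scene",374.1,249.6)]);print("gasket",p,proj("top",p),proj("scene",p))
for z in(5,8,11):print(z,onz("top",249.06,229.5,z),onz("scene",374.1,249.6,z))
# ring: model fit top outer circle
p=tri([("top",292.76,211.39),("scene",332.17,229.94)]);print("ringtop",p)
# overlays
g=np.array([541.0,208.5,0]);r=np.array([575.8,115.5,0])
D=[(g[0],g[1],3+5,20.5,(0,255,0)),(g[0],g[1],3+22,6.5,(0,0,255)),(g[0],g[1],3,20.5,(255,0,0))]
R=[(r[0],r[1],3+16,31,(0,255,0)),(r[0],r[1],3+16,15,(0,0,255)),(r[0],r[1],3,31,(255,0,0))]
a=[ov("top",T,D+R,249,229,16,25,"x.png"),ov("scene",S,D+R,374,250,16,25,"x.png"),ov("top",T,D+R,293,211,20,20,"x.png"),ov("scene",S,D+R,332,232,20,20,"x.png")]
a=[cv2.resize(i,(300,300)) for i in a]
cv2.imwrite("pics/ovm.png",np.vstack([np.hstack(a[:2]),np.hstack(a[2:])]))
```

```text
gasket [538.54570878 208.75052502   7.10823782] [[248.79896833 229.71496383]] [[373.77024694 249.56227669]]
5 [539.19118071 208.49276281   5.        ] [536.8277994  208.39828742   5.        ]
8 [538.89952191 208.07288345   8.        ] [538.61246067 209.65942053   8.        ]
11 [538.60786311 207.65300408  11.        ] [540.39712193 210.92055365  11.        ]
ringtop [573.98793428 115.10818024  14.27108059]
```

View pics/ovm.png

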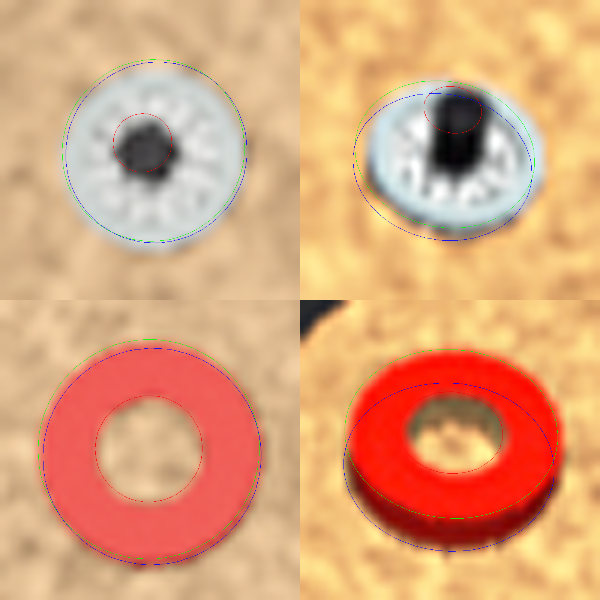

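```bash
cat > mv.py <<'E'
from h import *
from scipy.spatial.transform import Rotation as Ro
def pose():
    s=robot.state();q=s["eef_rot"];return np.array(s["position"]),Ro.from_quat([q[1],q[2],q[3],q[0]]).as_matrix(),s
def rep(target=None,yaw=None):
    p,R,s=pose();print("t",round(s["clock"],2),"p",p.round(2),"x",R[:,0].round(4),"yaw_y",np.degrees(np.arctan2(R[1,1],R[0,1])).round(2),"J",np.round(s["joints"],3),"F",np.round(s["contact_force"],2),"M",np.round(s["moment"],3),"w",round(s["gripper_width"],2))
    if target is not None:
        d=R.T@(np.array(target)-p);print("tool delta",d.round(2))
E
python3 -c "
from mv import *
rep([538.8,208.4,120])"
```

```text
t 1.1 p [193.71 567.85 253.27] x [ 0.e+00 -1.e-04 -1.e+00] yaw_y -108.84 J [ 1.576  0.04   0.085  0.    -1.616 -0.334] F [0.78 0.14 0.71] M [-0.009  0.015 -0.01 ] w 85.36
tool delta [ 133.31  228.74 -442.67]
```

Emit:
arm_command([
  [[0,10,-20],[0,0,0]],
  [[10,20,-40],[0,0,0]],
  [[12,20,-40],[0,0,0]],
  [[12,20,-40],[0,0,0]],
  [[12,20,-40],[0,0,0]],
  [[12,20,-40],[0,0,0]],
  [[12,20,-40],[0,0,0]],
  [[12,20,-40],[0,0,0]],
  [[12,20,-40],[0,0,0]],
  [[12,20,-40],[0,0,0]],
  [[12,20,-40],[0,0,0]],
  [[12,19,-22.7],[0,0,0]],
], grip=34, grip_force=30)

```text
clock: 2.3
position: [540.4, 205.3, 122.8]
eef_rot: [-0.116, 0.698, -0.117, -0.697]
contact_force: [-0.0, 0.8, -0.6]
gripper_width: 34.0
```

Emit:
arm_command([
  [[3.3,0,0],[0,0,0]],
  [[0,0,0],[0,0,0]],
])

```text
clock: 2.5
position: [538.7, 206.8, 119.3]
eef_rot: [0.116, -0.697, 0.117, 0.698]
contact_force: [-0.7, 0.1, -0.7]
gripper_width: 33.9
```

Run:
```python
from fit import *
from mv import rep
rep([538.8,208.4,33])
a=[]
for n,uv in(("top",(249,229)),("scene",(374,235))):
    im=robot.grab_frame(n);a.append(cv2.resize(ov(n,im,[],*uv,50,8,"x.png"),(400,400)))
cv2.imwrite("pics/app1.png",np.hstack(a))
```

```text
t 2.5 p [538.71 206.82 119.29] x [-1.1e-03 -8.0e-04 -1.0e+00] yaw_y -108.95 J [ 0.714  0.007 -0.194 -0.    -1.372  0.526] F [-0.74  0.06 -0.71] M [ 0.027 -0.053 -0.01 ] w 33.89
tool delta [86.29 -1.62  0.36]
```

View pics/app1.png

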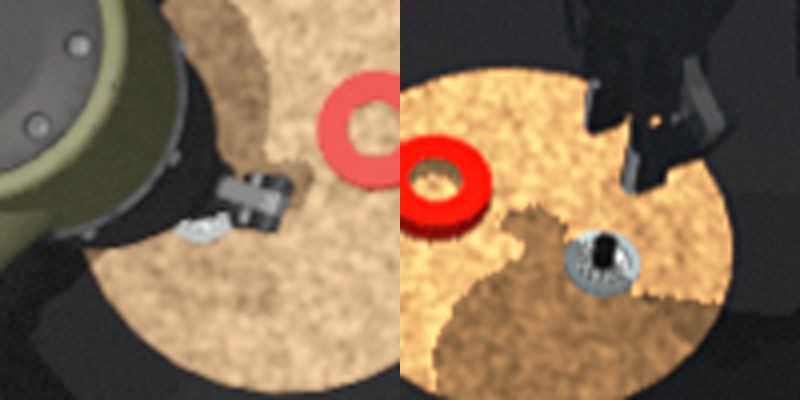

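Emit:
arm_command([
  [[20,-0.8,0],[0,0,0]],
  [[20,-0.7,0],[0,0,0]],
  [[15,0,0],[0,0,0]],
  [[8,0,0],[0,0,0]],
  [[0,0,0],[0,0,0]],
])

```text
clock: 3.1
position: [538.6, 209.7, 56.2]
eef_rot: [0.115, -0.697, 0.116, 0.698]
contact_force: [0.1, -0.3, -0.1]
gripper_width: 34.3
```

Run:
```python
from fit import *
from mv import rep
rep([538.8,208.4,33])
a=[]
for n,uv in(("top",(249,229)),("scene",(374,240))):
    im=robot.grab_frame(n);a.append(cv2.resize(ov(n,im,[],*uv,25,16,"x.png"),(400,400)))
cv2.imwrite("pics/app2.png",np.hstack(a))
```

```text
t 3.1 p [538.63 209.68  56.16] x [-0.0012 -0.0011 -1.    ] yaw_y -108.79 J [ 0.718  0.051 -0.267 -0.    -1.255  0.525] F [ 0.06 -0.35 -0.09] M [-0.022  0.001  0.005] w 34.25
tool delta [23.16  1.12 -0.59]
```

View pics/app2.png

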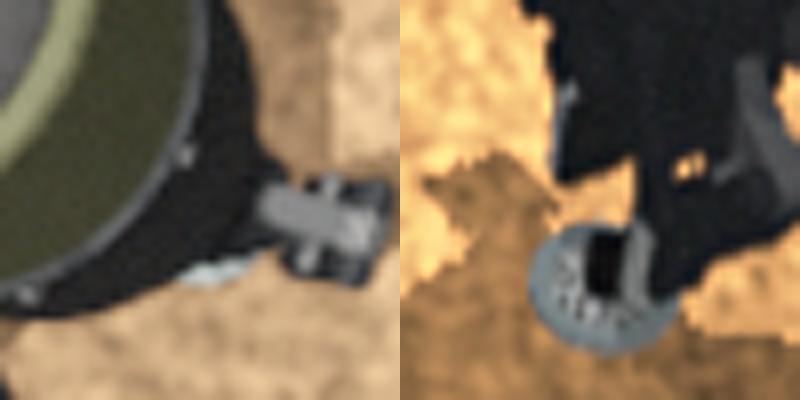

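Emit:
arm_command([
  [[9,0,0],[0,0,0]],
  [[8,0,0],[0,0,0]],
  [[5,0,0],[0,0,0]],
  [[0,0,0],[0,0,0]],
])

```text
clock: 3.6
position: [538.7, 209.1, 33.7]
eef_rot: [0.115, -0.697, 0.116, 0.698]
contact_force: [-0.1, 0.2, 0.5]
gripper_width: 34.1
```

Run:
```python
from fit import *
from mv import rep
rep([538.8,208.4,31])
a=[]
for n,uv in(("top",(249,229)),("scene",(374,245))):
    im=robot.grab_frame(n);a.append(cv2.resize(ov(n,im,[],*uv,25,16,"x.png"),(400,400)));rep()
cv2.imwrite("pics/app3.png",np.hstack(a))
```

```text
t 3.6 p [538.67 209.11  33.7 ] x [-0.0017 -0.0012 -1.    ] yaw_y -108.85 J [ 0.717  0.07  -0.29  -0.    -1.213  0.525] F [-0.08  0.24  0.49] M [-0.021 -0.023  0.003] w 34.06
tool delta [ 2.71  0.63 -0.35]
t 3.65 p [539.02 209.28  34.37] x [-8.e-04 -9.e-04 -1.e+00] yaw_y -108.84 J [ 0.717  0.07  -0.289  0.    -1.213  0.525] F [ 0.22  0.55 -0.82] M [-0.03   0.001 -0.04 ] w 34.0
t 3.7 p [539.27 209.46  34.9 ] x [-1.e-04 -5.e-04 -1.e+00] yaw_y -108.84 J [ 0.717  0.069 -0.289  0.    -1.213  0.525] F [-0.31  0.89 -0.42] M [-0.048  0.007  0.026] w 33.91
```

View pics/app3.png

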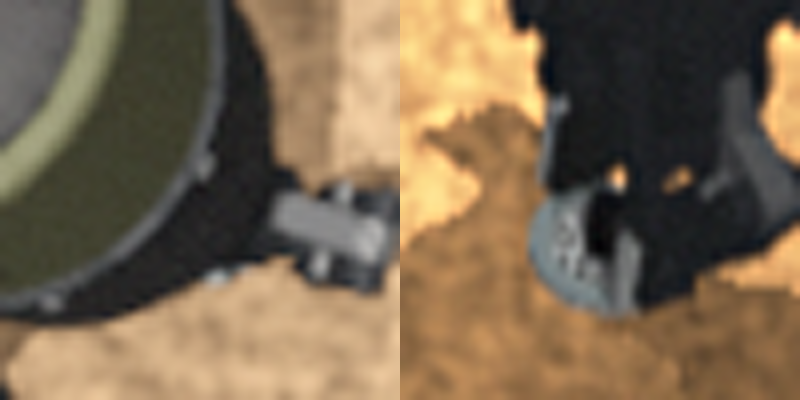

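Emit:
arm_command([
  [[3,1,0],[0,0,0]],
  [[2,0,0],[0,0,0]],
  [[0,0,0],[0,0,0]],
])

```text
clock: 4.0
position: [539.1, 208.7, 30.3]
eef_rot: [-0.116, 0.698, -0.116, -0.697]
contact_force: [-0.6, -0.0, 2.3]
gripper_width: 33.8
```

Emit:
arm_command([
  [[0,0,0],[0,0,0]],
  [[0,0,0],[0,0,0]],
  [[0,0,0],[0,0,0]],
  [[0,0,0],[0,0,0]],
  [[0,0,0],[0,0,0]],
  [[0,0,0],[0,0,0]],
], grip=8, grip_force=30)

```text
clock: 4.6
position: [539.7, 208.5, 31.5]
eef_rot: [-0.116, 0.698, -0.116, -0.697]
contact_force: [-1.7, -1.4, 7.2]
gripper_width: 11.8
```

Run:
```python
from fit import *
from mv import rep
a=[]
for n,uv in(("top",(249,229)),("scene",(374,245))):
    im=robot.grab_frame(n);a.append(cv2.resize(ov(n,im,[],*uv,25,16,"x.png"),(400,400)));rep()
cv2.imwrite("pics/g1.png",np.hstack(a))
```

```text
t 4.65 p [539.74 208.45  31.53] x [ 2.e-03 -2.e-04 -1.e+00] yaw_y -108.83 J [ 0.716  0.071 -0.294  0.002 -1.205  0.526] F [-1.15 -1.14  6.21] M [-0.664  0.325 -0.043] w 11.45
t 4.7 p [539.76 208.5   31.54] x [ 2.1e-03 -2.0e-04 -1.0e+00] yaw_y -108.82 J [ 0.716  0.071 -0.294  0.002 -1.205  0.526] F [-0.47 -1.29  6.91] M [-0.649  0.36   0.022] w 11.4
```

View pics/g1.png

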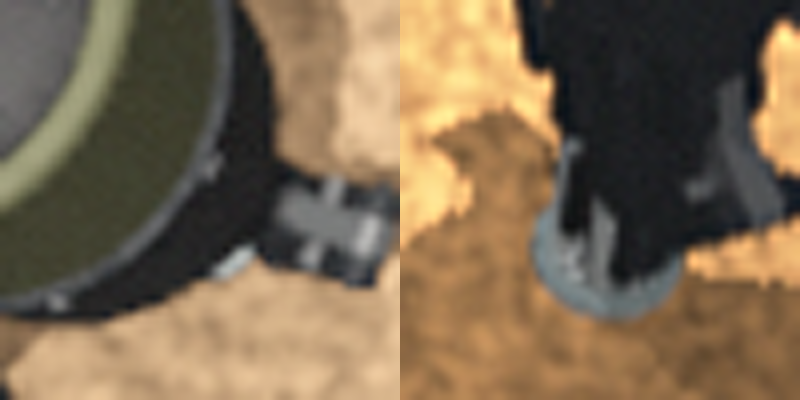

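Emit:
arm_command([
  [[0,0,0],[0,0,0]],
  [[0,0,0],[0,0,0]],
  [[-3,0,0],[0,0,0]],
  [[0,0,0],[0,0,0]],
], grip=24)

```text
clock: 5.1
position: [538.5, 208.4, 32.7]
eef_rot: [0.116, -0.697, 0.116, 0.698]
contact_force: [-0.6, 0.0, 0.9]
gripper_width: 23.8
```

Emit:
arm_command([
  [[0,0,0],[0,0,0]],
  [[0,0,0],[0,0,0]],
  [[0,0,0],[0,0,0]],
  [[0,0,0],[0,0,0]],
  [[0,0,0],[0,0,0]],
], grip=8, grip_force=30)

```text
clock: 5.6
position: [538.8, 208.5, 32.8]
eef_rot: [0.116, -0.697, 0.116, 0.698]
contact_force: [0.2, -0.6, 0.7]
gripper_width: 11.1
```

Run:
```python
from fit import *
from mv import rep
rep()
a=[]
for n,uv in(("top",(249,229)),("scene",(374,245))):
    im=robot.grab_frame(n);a.append(cv2.resize(ov(n,im,[],*uv,25,16,"x.png"),(400,400)));rep()
cv2.imwrite("pics/g2.png",np.hstack(a))
```

```text
t 5.6 p [538.81 208.53  32.76] x [-4.e-04 -3.e-04 -1.e+00] yaw_y -108.84 J [ 0.716  0.07  -0.292  0.    -1.209  0.526] F [ 0.23 -0.58  0.7 ] M [-0.06   0.004 -0.014] w 11.11
t 5.65 p [538.83 208.58  32.82] x [-3.e-04 -2.e-04 -1.e+00] yaw_y -108.84 J [ 0.716  0.07  -0.292 -0.    -1.209  0.526] F [ 0.18  0.36 -0.77] M [ 0.018 -0.035  0.003] w 11.33
t 5.7 p [538.86 208.57  32.88] x [-2.e-04 -2.e-04 -1.e+00] yaw_y -108.84 J [ 0.716  0.069 -0.292  0.    -1.209  0.526] F [-0.01 -0.45 -0.04] M [-0.036  0.003  0.052] w 11.07
```

View pics/g2.png

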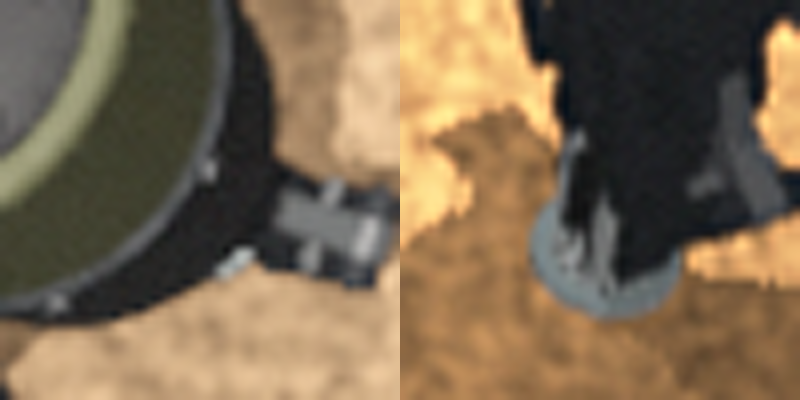

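Emit:
arm_command([
  [[-10,0,0],[0,0,0]],
  [[-30,0,0],[0,0,0]],
  [[-40,0,0],[0,0,0]],
  [[-40,0,0],[0,0,0]],
  [[-10,0,0],[0,0,0]],
  [[0,0,0],[0,0,0]],
])

```text
clock: 6.3
position: [539.9, 209.2, 166.2]
eef_rot: [-0.117, 0.699, -0.114, -0.696]
contact_force: [-0.9, -0.5, -0.2]
gripper_width: 11.7
```

Run:
```python
from fit import *
from mv import rep
rep([536.3,-147.6,163])
a=[]
for n,uv in(("top",(249,229)),("scene",(374,200))):
    im=robot.grab_frame(n);a.append(cv2.resize(ov(n,im,[],*uv,50,8,"x.png"),(400,400)))
cv2.imwrite("pics/l1.png",np.hstack(a));rep([536.3,-147.6,163])
```

```text
t 6.3 p [539.87 209.22 166.24] x [ 0.0043  0.003  -1.    ] yaw_y -108.84 J [ 7.160e-01 -1.200e-02 -1.270e-01  1.000e-03 -1.451e+00  5.260e-01] F [-0.92 -0.53 -0.22] M [-0.001  0.051  0.019] w 11.74
tool delta [   2.18  338.87 -111.81]
t 6.4 p [538.4  208.57 162.  ] x [-1.4e-03 -2.0e-04 -1.0e+00] yaw_y -108.84 J [ 7.16e-01 -1.00e-02 -1.31e-01 -1.00e-03 -1.45e+00  5.26e-01] F [ 0.54  0.82 -1.18] M [0.026 0.031 0.014] w 11.35
tool delta [  -0.93  337.76 -113.04]
```

View pics/l1.png

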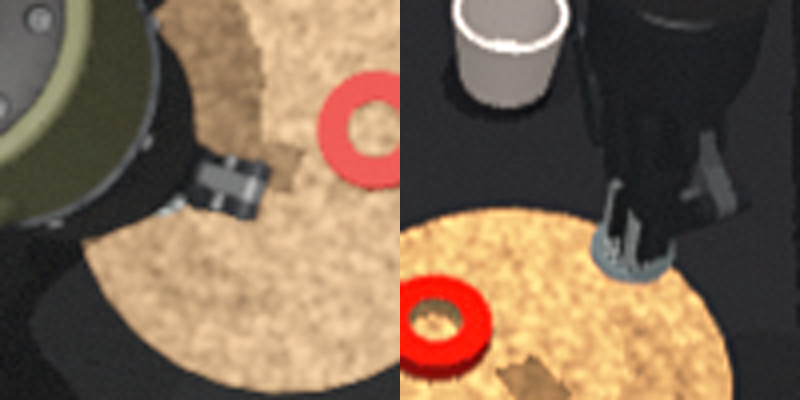

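Emit:
arm_command([
  [[0,15,-5],[0,0,0]],
  [[0,30,-10],[0,0,0]],
  [[0,34,-11.4],[0,0,0]],
  [[0,34,-11.4],[0,0,0]],
  [[0,34,-11.4],[0,0,0]],
  [[0,34,-11.4],[0,0,0]],
  [[0,34,-11.4],[0,0,0]],
  [[0,34,-11.4],[0,0,0]],
  [[0,34,-11.4],[0,0,0]],
  [[0,30,-10],[0,0,0]],
  [[0,18,-6],[0,0,0]],
  [[0,6.8,-2.2],[0,0,0]],
])

```text
clock: 7.6
position: [535.5, -149.8, 161.2]
eef_rot: [0.116, -0.696, 0.117, 0.699]
contact_force: [-0.7, 0.6, -0.8]
gripper_width: 11.4
```

Emit:
arm_command([
  [[0,0,0],[0,0,0]],
  [[0,0,0],[0,0,0]],
  [[0,0,0],[0,0,0]],
])

```text
clock: 7.9
position: [536.7, -146.8, 162.8]
eef_rot: [0.115, -0.698, 0.115, 0.698]
contact_force: [0.0, 0.2, -1.2]
gripper_width: 11.4
```

Run:
```python
from fit import *
from mv import rep
rep([536.3,-147.6,140])
a=[]
for n,uv in(("top",(427,221)),("scene",(270,120))):
    im=robot.grab_frame(n);a.append(cv2.resize(ov(n,im,[],*uv,25,16,"x.png"),(400,400)))
cv2.imwrite("pics/j1.png",np.hstack(a));rep([536.3,-147.6,140])
```

```text
t 7.9 p [ 536.75 -146.76  162.78] x [-4.e-04  0.e+00 -1.e+00] yaw_y -108.78 J [ 0.094 -0.067 -0.186 -0.    -1.452  1.149] F [ 0.02  0.17 -1.2 ] M [ 0.037 -0.013 -0.052] w 11.41
tool delta [22.78  0.93  0.15]
t 8.0 p [ 536.89 -146.76  163.03] x [ 1.e-04 -0.e+00 -1.e+00] yaw_y -108.77 J [ 0.094 -0.067 -0.185  0.    -1.452  1.149] F [-0.05  0.06 -0.8 ] M [-0.031 -0.017  0.009] w 11.63
tool delta [23.03  0.99  0.29]
```

View pics/j1.png

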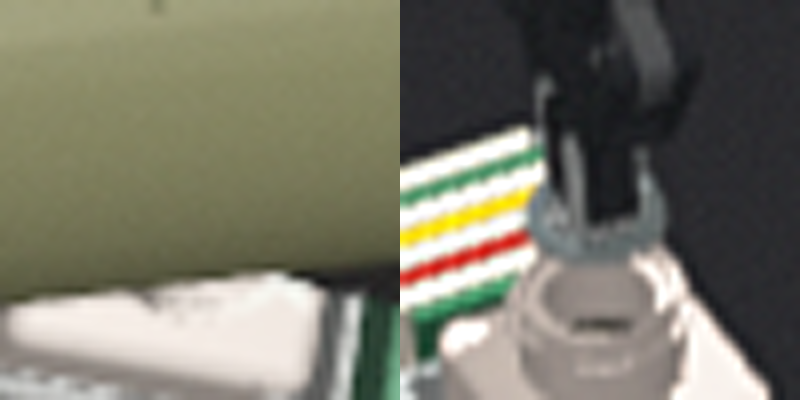

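Run:
```python
from fit import *
from mv import rep
im=robot.grab_frame("scene")
c=(536.8,-146.8); J=(536.3,-147.6)
b=[]
for m in (1,4):
    z=163-32.9+m
    b.append(ov("scene",im,[(*c,z+5,20.5,(0,255,0)),(*c,z,20.5,(0,255,255)),(*J,105.9,24.5,(255,0,0)),(*J,105.9,21.5,(0,0,255))],270,125,20,20,"x.png"))
cv2.imwrite("pics/j2.png",cv2.resize(np.hstack(b),(800,400)))
```

```text
(no output)
```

View pics/j2.png

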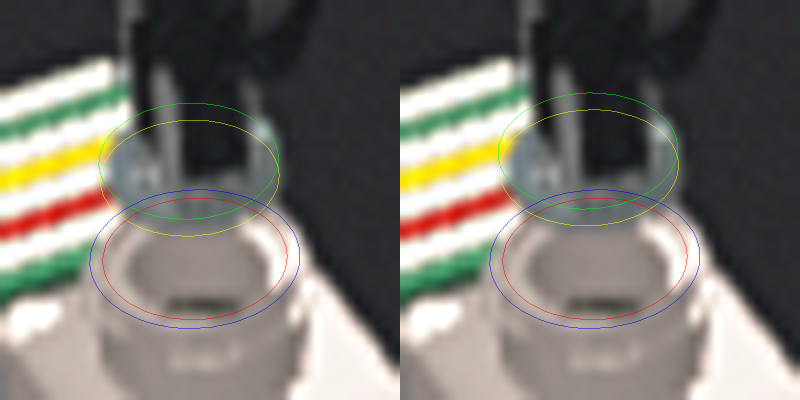

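Emit:
arm_command([
  [[8,0.7,0],[0,0,0]],
  [[8,0,0],[0,0,0]],
  [[6,0,0],[0,0,0]],
  [[0,0,0],[0,0,0]],
  [[0,0,0],[0,0,0]],
  [[0,0,0],[0,0,0]],
])

```text
clock: 8.65
position: [536.7, -148.3, 141.4]
eef_rot: [-0.116, 0.698, -0.116, -0.697]
contact_force: [-0.0, 0.5, -0.5]
gripper_width: 11.3
```

Run:
```python
from fit import *
from mv import rep,pose
rep([536.5,-147.4,130])
im=robot.grab_frame("scene")
p,_,_=pose()
c=p[:2]; J=(536.3,-147.6)
z=p[2]-32.9+3
b=[ov("scene",im,[],270,125,20,20,"x.png"),ov("scene",im,[(*c,z+5,20.5,(0,255,0)),(*c,z,20.5,(0,255,255)),(*J,105.9,24.5,(255,0,0)),(*J,105.9,21.5,(0,0,255))],270,125,20,20,"x.png")]
cv2.imwrite("pics/j3.png",cv2.resize(np.hstack(b),(800,400)))
rep()
```

```text
t 8.65 p [ 536.72 -148.31  141.37] x [ 5.e-04 -3.e-04 -1.e+00] yaw_y -108.84 J [ 0.091 -0.059 -0.218  0.    -1.412  1.151] F [-0.02  0.51 -0.47] M [ 0.019  0.073 -0.02 ] w 11.34
tool delta [11.37 -0.8   0.51]
t 8.7 p [ 536.75 -148.29  141.44] x [ 6.e-04 -2.e-04 -1.e+00] yaw_y -108.84 J [ 0.091 -0.059 -0.218  0.    -1.412  1.151] F [-0.36  0.05 -0.21] M [-0.026 -0.014  0.022] w 11.28
```

View pics/j3.png

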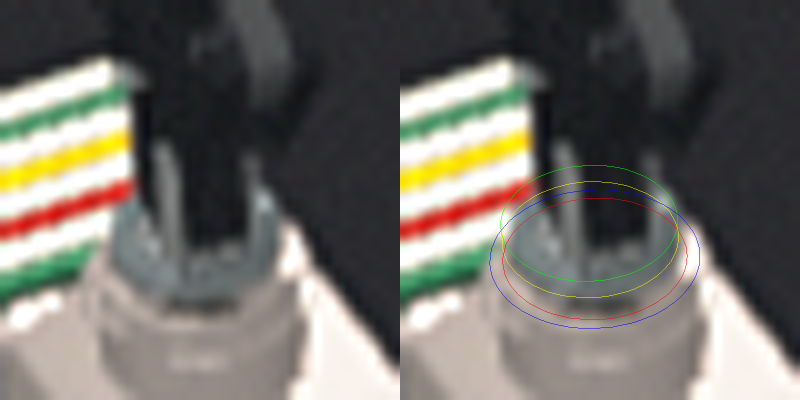

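Emit:
arm_command([
  [[2,-0.4,0.2],[0,0,0]],
  [[1,0,0],[0,0,0]],
  [[1,0,0],[0,0,0]],
  [[1,0,0],[0,0,0]],
  [[0,0,0],[0,0,0]],
  [[0,0,0],[0,0,0]],
])

```text
clock: 9.3
position: [536.5, -147.8, 136.2]
eef_rot: [-0.116, 0.698, -0.116, -0.698]
contact_force: [-0.1, -0.4, 1.8]
gripper_width: 11.4
```

Emit:
arm_command([
  [[1,0,0],[0,0,0]],
  [[0,0,0],[0,0,0]],
])

```text
clock: 9.5
position: [536.5, -148.1, 135.1]
eef_rot: [-0.116, 0.698, -0.116, -0.698]
contact_force: [-0.5, -0.7, -0.1]
gripper_width: 11.2
```

Emit:
arm_command([
  [[1,0,0],[0,0,0]],
  [[0,0,0],[0,0,0]],
])

```text
clock: 9.7
position: [536.3, -148.0, 133.7]
eef_rot: [0.116, -0.697, 0.116, 0.698]
contact_force: [-1.4, -2.4, -0.0]
gripper_width: 11.8
```

Run:
```python
from mv import rep
rep()
```

```text
t 9.7 p [ 536.35 -148.03  133.74] x [-5.e-04 -4.e-04 -1.e+00] yaw_y -108.85 J [ 0.092 -0.056 -0.229  0.    -1.399  1.15 ] F [-1.36 -2.41 -0.03] M [-0.803  0.155 -0.04 ] w 11.81
```

Emit:
arm_command([
  [[0.5,0.5,0.1],[0,0,0]],
  [[0.5,0,0],[0,0,0]],
  [[0,0,0],[0,0,0]],
])

```text
clock: 10.0
position: [536.2, -148.1, 132.9]
eef_rot: [0.116, -0.698, 0.116, 0.698]
contact_force: [-1.4, -0.6, 0.5]
gripper_width: 11.3
```

Run:
```python
from mv import rep
rep()
```

```text
t 10.0 p [ 536.22 -148.09  132.93] x [-1.e-04  1.e-04 -1.e+00] yaw_y -108.83 J [ 0.091 -0.057 -0.23  -0.    -1.397  1.151] F [-1.43 -0.6   0.48] M [-0.195  0.193  0.013] w 11.28
```

Side force is dropping and it is still going in. I'll ease a little toward -x and continue down.

Emit:
arm_command([
  [[0.5,0.1,0.3],[0,0,0]],
  [[0.5,0,0],[0,0,0]],
  [[0,0,0],[0,0,0]],
])

```text
clock: 10.3
position: [536.2, -148.1, 132.9]
eef_rot: [-0.116, 0.698, -0.116, -0.697]
contact_force: [-0.8, 0.4, 4.8]
gripper_width: 11.3
```

Run:
```python
from mv import rep
rep()
```

```text
t 10.3 p [ 536.21 -148.13  132.9 ] x [ 1.1e-03 -2.0e-04 -1.0e+00] yaw_y -108.82 J [ 0.092 -0.058 -0.232  0.    -1.396  1.151] F [-0.83  0.44  4.81] M [ 0.299  0.568 -0.063] w 11.33
```

Emit:
arm_command([
  [[0.5,0,0],[0,0,0]],
  [[0.5,0,0],[0,0,0]],
  [[0,0,0],[0,0,0]],
])

```text
clock: 10.6
position: [536.2, -148.2, 132.8]
eef_rot: [-0.116, 0.698, -0.116, -0.697]
contact_force: [-3.9, 1.9, 9.2]
gripper_width: 11.5
```

Run:
```python
from mv import rep
rep()
```

```text
t 10.6 p [ 536.2  -148.16  132.82] x [ 1.5e-03 -4.0e-04 -1.0e+00] yaw_y -108.81 J [ 9.200e-02 -5.800e-02 -2.320e-01  1.000e-03 -1.395e+00  1.151e+00] F [-3.92  1.92  9.24] M [ 0.818  1.38  -0.05 ] w 11.52
```

Emit:
arm_command([
  [[-1.5,0,0],[0,0,0]],
  [[0,0,0],[0,0,0]],
])

```text
clock: 10.8
position: [536.1, -148.1, 132.9]
eef_rot: [-0.116, 0.698, -0.116, -0.697]
contact_force: [-0.8, 0.8, 3.8]
gripper_width: 11.7
```

Run:
```python
from fit import *
from mv import rep
rep()
im=robot.grab_frame("scene")
crop("scene",im,270,125,20,20,"j4.png")
rep()
```

```text
t 10.8 p [ 536.15 -148.14  132.9 ] x [ 8.e-04 -1.e-04 -1.e+00] yaw_y -108.83 J [ 0.092 -0.057 -0.231  0.    -1.396  1.151] F [-0.81  0.76  3.84] M [0.275 0.355 0.011] w 11.66
t 10.85 p [ 536.16 -148.15  132.9 ] x [ 7.e-04 -1.e-04 -1.e+00] yaw_y -108.83 J [ 0.092 -0.057 -0.231  0.    -1.396  1.151] F [-2.09  1.17  5.03] M [ 0.334  0.333 -0.004] w 11.33
```

View pics/j4.png

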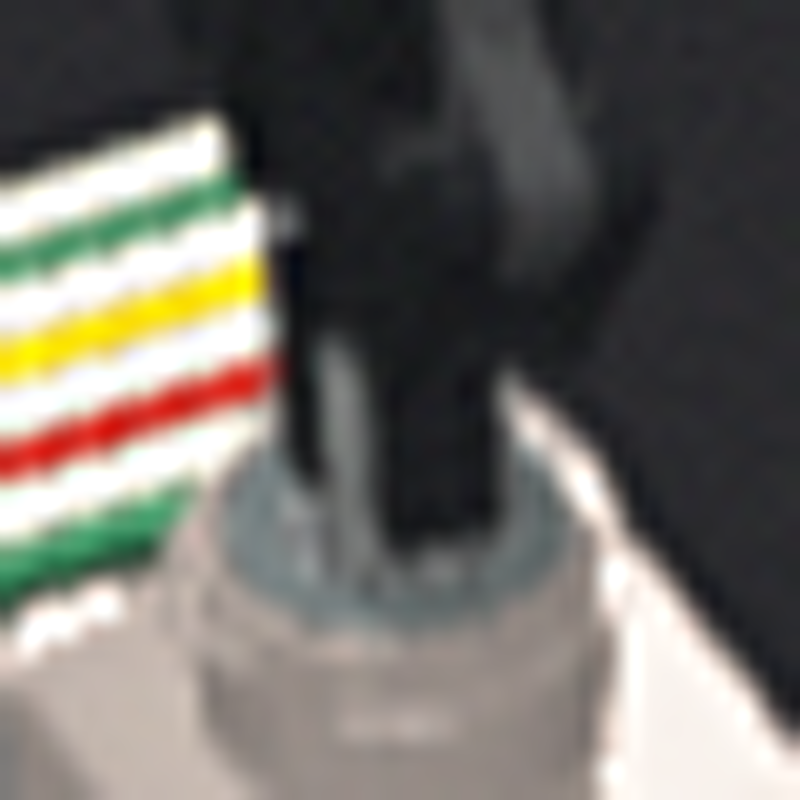

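Emit:
arm_command([
  [[0,0,0],[0,0,0]],
  [[0,0,0],[0,0,0]],
  [[0,0,0],[0,0,0]],
  [[-20,0,0],[0,0,0]],
  [[-40,0,0],[0,0,0]],
  [[-20,40,0],[0,0,0]],
  [[0,-40,0],[0,0,0]],
], grip=34)

```text
clock: 11.55
position: [534.9, -156.3, 217.2]
eef_rot: [-0.119, 0.699, -0.121, -0.695]
contact_force: [1.2, 1.3, -0.4]
gripper_width: 34.1
```

Run:
```python
from fit import *
from mv import rep
rep()
a=[]
for n,uv in(("scene",(270,130)),):
    im=robot.grab_frame(n);a.append(cv2.resize(ov(n,im,[],*uv,20,20,"x.png"),(400,400)))
    J=(536.2,-148.1)
    a.append(cv2.resize(ov(n,im,[(*J,102.4+5,20.5,(0,255,0)),(*J,124.4,6.5,(0,0,255)),(*J,105.9,24.5,(255,0,0))],*uv,20,20,"x.png"),(400,400)))
cv2.imwrite("pics/j5.png",np.hstack(a));rep([574.5,115.0,100])
```

```text
t 11.55 p [ 534.92 -156.3   217.2 ] x [ 0.0059 -0.0029 -1.    ] yaw_y -109.53 J [ 0.078 -0.08  -0.101  0.003 -1.545  1.152] F [ 1.19  1.29 -0.44] M [ 0.134 -0.256  0.016] w 34.09
t 11.6 p [ 537.03 -148.06  214.34] x [ 4.2e-03  9.0e-04 -1.0e+00] yaw_y -109.19 J [ 9.100e-02 -7.800e-02 -1.020e-01 -1.000e-03 -1.542e+00  1.145e+00] F [ 1.78  3.01 -1.14] M [ 0.416 -0.239  0.04 ] w 34.09
tool delta [ 114.74 -260.5    51.47]
```

View pics/j5.png

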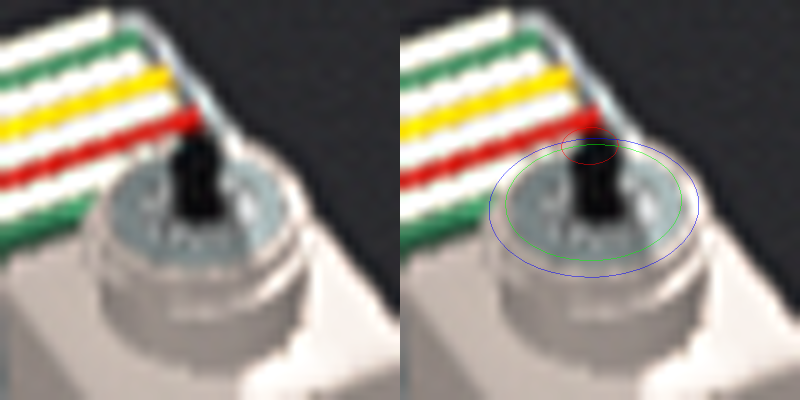

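Run:
```python
from fit import *
from mv import rep
p=tri([("top",486.7,216.3),("scene",235.8,120)]);print(p,proj("top",p),proj("scene",p))
p=tri([("top",482,252.2),("scene",261,111)]);print(p,proj("top",p),proj("scene",p))
rep()
```

```text
[ 546.38640761 -276.60295738   61.25033569] [[485.99989654 216.98840916]] [[235.04803206 119.77823191]]
[ 475.55908153 -262.8176925    61.03066763] [[481.72650853 252.46356654]] [[260.71556035 110.92429902]]
t 11.6 p [ 537.03 -148.06  214.34] x [ 4.2e-03  9.0e-04 -1.0e+00] yaw_y -109.19 J [ 9.100e-02 -7.800e-02 -1.020e-01 -1.000e-03 -1.542e+00  1.145e+00] F [ 1.78  3.01 -1.14] M [ 0.416 -0.239  0.04 ] w 34.09
```

Emit:
arm_command([
  [[0,0,0],[-8,0,0]],
  [[0,0,0],[-8,0,0]],
  [[0,0,0],[-8,0,0]],
  [[0,0,0],[-8,0,0]],
  [[0,0,0],[-8,0,0]],
  [[0,0,0],[-8,0,0]],
  [[0,0,0],[-8,0,0]],
  [[0,0,0],[-8,0,0]],
  [[0,0,0],[-8,0,0]],
  [[0,0,0],[-8,0,0]],
  [[0,0,0],[0,0,0]],
], grip=80)

```text
clock: 12.7
position: [535.9, -148.0, 212.1]
eef_rot: [-0.36, -0.608, -0.36, 0.609]
contact_force: [0.3, 0.2, -0.4]
gripper_width: 80.2
```

Run:
```python
from mv import *
rep([574.5,115.0,120])
robot.grab_frame("scene");robot.grab_frame("scene")
rep([574.5,115.0,120])
```

```text
t 12.7 p [ 535.87 -148.05  212.06] x [-7.e-04 -0.e+00 -1.e+00] yaw_y -28.75 J [ 0.092 -0.077 -0.106 -0.    -1.543  2.548] F [ 0.33  0.18 -0.36] M [-0.047  0.005 -0.028] w 80.18
tool delta [  92.03  -92.59 -249.24]
t 12.8 p [ 535.88 -148.09  212.16] x [-5.e-04 -0.e+00 -1.e+00] yaw_y -29.04 J [ 0.092 -0.077 -0.106 -0.    -1.543  2.543] F [ 0.19  0.13 -0.71] M [ 0.009 -0.008 -0.044] w 80.0
tool delta [  92.14  -93.91 -248.79]
```

Emit:
arm_command([
  [[0,-5,-12],[0,0,0]],
  [[0,-10,-27],[0,0,0]],
  [[8,-12,-32],[0,0,0]],
  [[14,-12,-32],[0,0,0]],
  [[14,-12,-32],[0,0,0]],
  [[14,-12,-32],[0,0,0]],
  [[14,-12,-32],[0,0,0]],
  [[14,-10,-28],[0,0,0]],
  [[8,-6,-15],[0,0,0]],
  [[6,-2.7,-7],[0,0,0]],
  [[0,0,0],[0,0,0]],
  [[0,0,0],[0,0,0]],
])

```text
clock: 14.0
position: [574.1, 114.4, 121.1]
eef_rot: [0.36, 0.609, 0.359, -0.609]
contact_force: [0.6, 0.6, 0.5]
gripper_width: 80.1
```

Run:
```python
from fit import *
from mv import rep
rep([574.5,115,50])
T=robot.grab_frame("top");S=robot.grab_frame("scene")
J=(536.2,-148.1)
L=[(*J,107.4,20.5,(0,255,0)),(*J,124.4,6.5,(0,0,255)),(*J,105.9,24.5,(255,0,0))]
a=[ov("top",T,[],427,221,18,20,"x.png"),ov("top",T,L,427,221,18,20,"x.png"),ov("top",T,[],293,211,40,10,"x.png"),ov("scene",S,[],332,225,40,10,"x.png")]
a=[cv2.resize(i,(300,300)) for i in a]
cv2.imwrite("pics/k1.png",np.vstack([np.hstack(a[:2]),np.hstack(a[2:])]))
rep([574.5,115,50])
```

```text
t 14.0 p [574.12 114.44 121.1 ] x [ 6.e-04 -2.e-04 -1.e+00] yaw_y -28.89 J [ 0.539  0.026 -0.171  0.    -1.374  2.098] F [0.56 0.61 0.48] M [0.015 0.031 0.016] w 80.12
tool delta [ 7.11e+01  2.00e-02 -6.70e-01]
t 14.1 p [574.32 114.23 121.48] x [ 1.3e-03  3.0e-04 -1.0e+00] yaw_y -28.92 J [ 0.539  0.026 -0.17   0.    -1.373  2.098] F [ 0.15  0.06 -0.06] M [-0.008  0.013  0.008] w 80.02
tool delta [71.48 -0.29 -0.7 ]
```

View pics/k1.png

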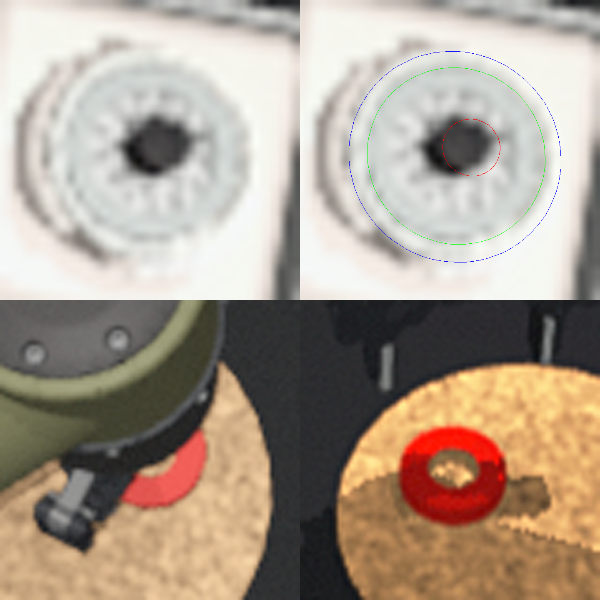

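Emit:
arm_command([
  [[15,-0.3,-0.5],[0,0,0]],
  [[25,0,0],[0,0,0]],
  [[25,0,0],[0,0,0]],
  [[15,0,0],[0,0,0]],
  [[8,0,0],[0,0,0]],
  [[4,0,0],[0,0,0]],
  [[0,0,0],[0,0,0]],
  [[0,0,0],[0,0,0]],
])

```text
clock: 14.9
position: [574.6, 115.9, 29.6]
eef_rot: [0.36, 0.609, 0.36, -0.608]
contact_force: [0.4, -0.3, 0.4]
gripper_width: 80.1
```

Run:
```python
from fit import *
from mv import rep
rep([574.5,115,22])
S=robot.grab_frame("scene")
crop("scene",S,332,225,32,16,"k2.png")
rep([574.5,115,22])
```

```text
t 14.9 p [574.58 115.86  29.62] x [ 1.6e-03  4.0e-04 -1.0e+00] yaw_y -28.83 J [ 5.410e-01  9.200e-02 -2.740e-01  1.000e-03 -1.202e+00  2.097e+00] F [ 0.45 -0.25  0.35] M [-0.036  0.058 -0.045] w 80.11
tool delta [7.62 0.34 0.8 ]
t 14.95 p [574.59 115.94  29.7 ] x [ 1.8e-03  6.0e-04 -1.0e+00] yaw_y -28.83 J [ 0.541  0.092 -0.274  0.    -1.202  2.097] F [-0.06 -0.17 -0.22] M [0.01  0.02  0.031] w 80.1
tool delta [7.7  0.37 0.88]
```

View pics/k2.png

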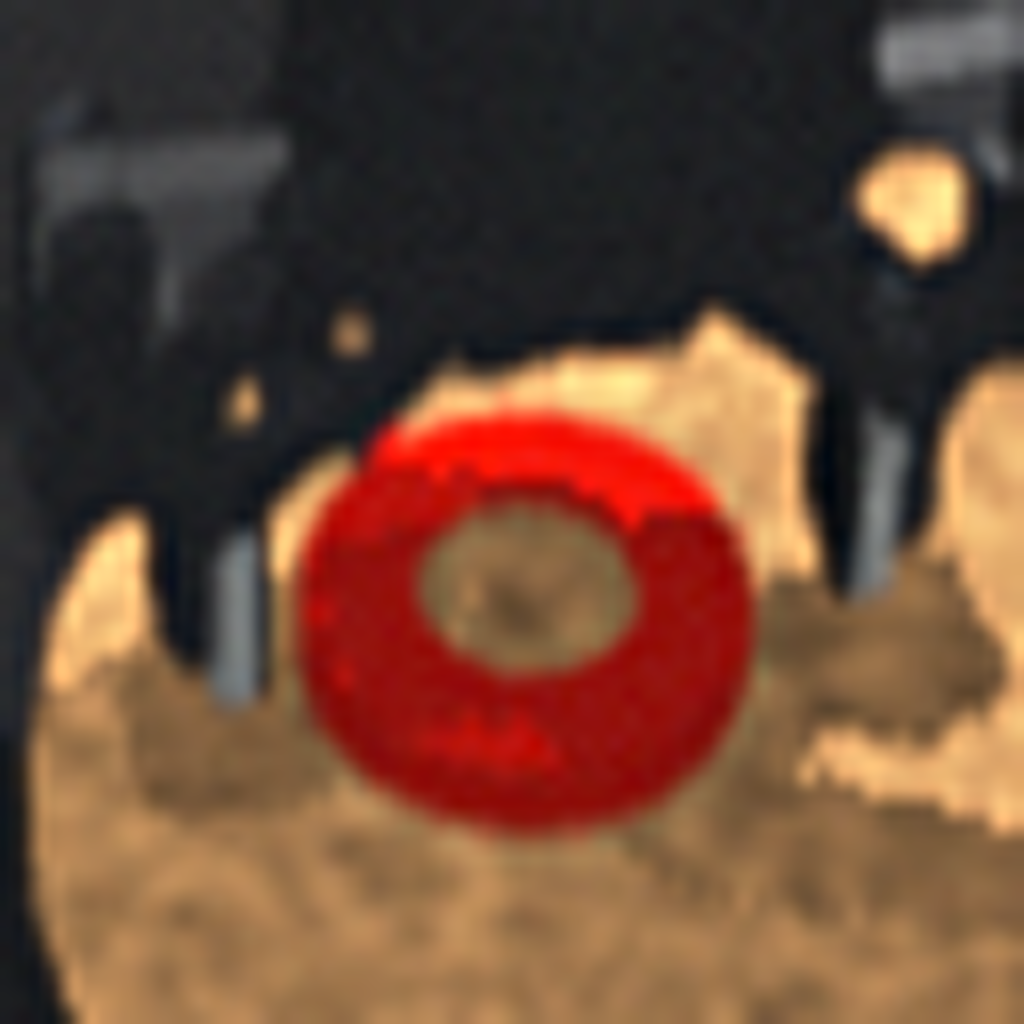

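Emit:
arm_command([
  [[4,0.3,0.4],[0,0,0]],
  [[4,0,0.3],[0,0,0]],
  [[0,0,0],[0,0,0]],
  [[0,0,0],[0,0,0]],
])

```text
clock: 15.35
position: [573.8, 114.8, 20.3]
eef_rot: [-0.36, -0.609, -0.36, 0.609]
contact_force: [0.3, -0.0, -0.3]
gripper_width: 80.0
```

Emit:
arm_command([
  [[0,0,0],[0,0,0]],
  [[0,0,0],[0,0,0]],
  [[0,0,0],[0,0,0]],
  [[0,0,0],[0,0,0]],
  [[0,0,0],[0,0,0]],
  [[0,0,0],[0,0,0]],
], grip=56, grip_force=30)

```text
clock: 15.95
position: [574.2, 115.0, 21.1]
eef_rot: [0.36, 0.609, 0.36, -0.608]
contact_force: [0.3, 0.1, 3.4]
gripper_width: 61.3
```

Run:
```python
from fit import *
from mv import rep
rep([574.5,115,22])
S=robot.grab_frame("scene")
crop("scene",S,332,225,32,12,"k3.png")
rep([574.5,115,22])
```

```text
t 15.95 p [574.19 115.03  21.05] x [ 9.e-04  1.e-04 -1.e+00] yaw_y -28.83 J [ 0.54   0.1   -0.283  0.    -1.187  2.098] F [0.26 0.15 3.44] M [0.088 0.171 0.042] w 61.32
tool delta [-0.95  0.28 -0.12]
t 16.0 p [574.2  115.02  21.03] x [ 9.e-04  1.e-04 -1.e+00] yaw_y -28.83 J [ 0.54   0.1   -0.283  0.    -1.187  2.098] F [-0.65  0.1   4.99] M [ 0.102  0.153 -0.019] w 60.98
tool delta [-0.97  0.28 -0.13]
```

View pics/k3.png

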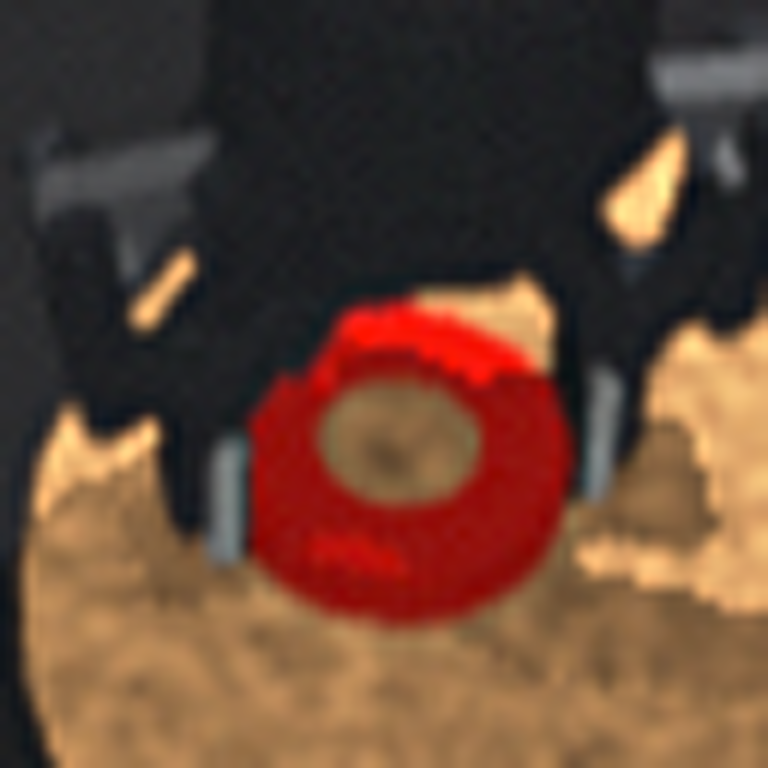

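Emit:
arm_command([
  [[-8,0,0],[0,0,0]],
  [[-25,0,0],[0,0,0]],
  [[-40,0,0],[0,0,0]],
  [[-40,0,0],[0,0,0]],
  [[-25,0,0],[0,0,0]],
  [[-10,0,0],[0,0,0]],
  [[0,0,0],[0,0,0]],
  [[0,0,0],[0,0,0]],
])

```text
clock: 16.8
position: [573.0, 114.9, 166.3]
eef_rot: [-0.359, -0.608, -0.36, 0.61]
contact_force: [-0.3, 0.5, -1.2]
gripper_width: 61.3
```

Run:
```python
from fit import *
from mv import rep
S=robot.grab_frame("scene")
crop("scene",S,350,190,40,10,"k4.png")
rep([536.1,-148,165])
```

```text
t 16.85 p [572.91 114.74 165.87] x [-0.0038 -0.0011 -1.    ] yaw_y -28.85 J [ 5.400e-01  1.000e-02 -1.050e-01 -1.000e-03 -1.460e+00  2.098e+00] F [ 0.09 -0.54 -1.71] M [-0.001  0.066 -0.029] w 60.72
tool delta [  1.31  94.53 247.89]
```

View pics/k4.png

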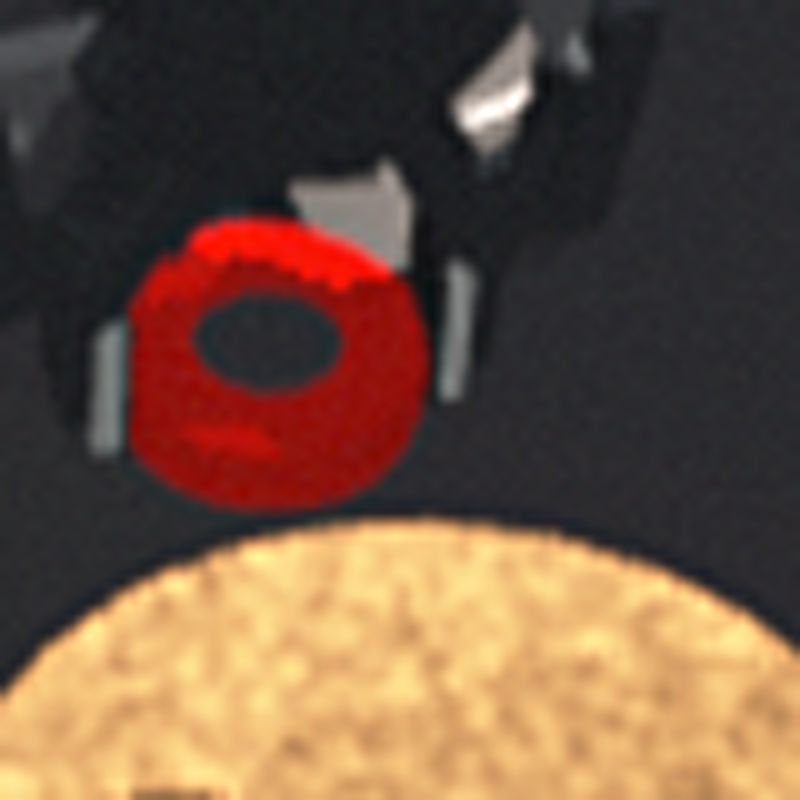

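Emit:
arm_command([
  [[0,5,13],[0,0,0]],
  [[0,10,27],[0,0,0]],
  [[0,13,34],[0,0,0]],
  [[0,13,34],[0,0,0]],
  [[0,13,34],[0,0,0]],
  [[0,13,34],[0,0,0]],
  [[0,11.8,32],[0,0,0]],
  [[0,9,24],[0,0,0]],
  [[0,4,11],[0,0,0]],
  [[0,2,5],[0,0,0]],
  [[0,0,0],[0,0,0]],
  [[0,0,0],[0,0,0]],
])

```text
clock: 18.05
position: [536.4, -146.9, 168.2]
eef_rot: [-0.36, -0.609, -0.36, 0.609]
contact_force: [0.6, 0.6, -1.4]
gripper_width: 60.7
```

Emit:
arm_command([
  [[0,0,0],[0,0,0]],
  [[0,0,0],[0,0,0]],
])

```text
clock: 18.25
position: [536.6, -146.8, 168.5]
eef_rot: [0.36, 0.609, 0.36, -0.609]
contact_force: [-0.3, -0.7, -0.7]
gripper_width: 61.3
```

Run:
```python
from fit import *
from mv import rep,pose
S=robot.grab_frame("scene")
p,_,_=pose();c=p[:2];z=p[2]-18.65
J=(536.1,-148.1)
b=[ov("scene",S,[],270,118,28,14,"x.png"),ov("scene",S,[(*c,z+16,31,(0,255,0)),(*c,z+16,15,(0,255,255)),(*c,z,31,(255,0,255)),(*J,105.9,24.5,(255,0,0))],270,118,28,14,"x.png")]
cv2.imwrite("pics/r1.png",cv2.resize(np.hstack(b),(800,400)))
rep([536.1,-148,165])
```

```text
t 18.3 p [ 536.55 -146.91  168.5 ] x [-0.  0. -1.] yaw_y -28.78 J [ 0.094 -0.069 -0.178 -0.    -1.463  2.546] F [-0.05 -0.43 -0.61] M [-0.038 -0.018  0.003] w 61.24
tool delta [3.5  0.13 1.18]
```

View pics/r1.png

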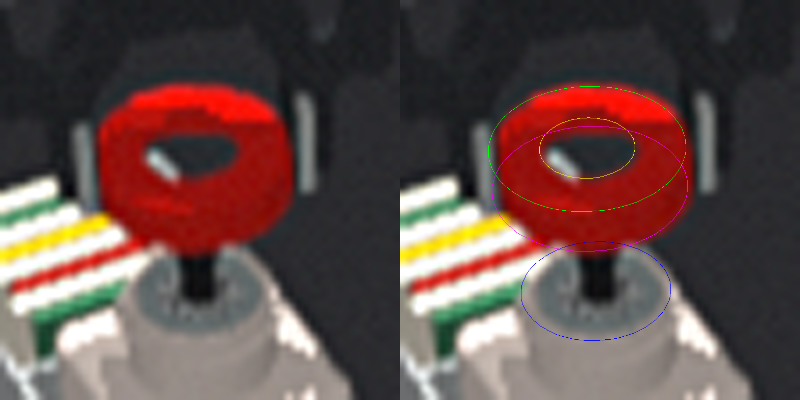

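Run:
```python
from fit import *
from mv import rep,pose
S=robot.grab_frame("scene").astype(int)
T=robot.grab_frame("top"); crop("top",T,427,215,40,10,"t1.png")
p,_,_=pose();print(p)
m=((S[...,0]>90)&(S[...,1]<60)&(S[...,2]<60)).astype(np.uint8); m[:, :240]=0; m[:,320:]=0; m[:85]=0;m[140:]=0
k,l,st,ce=cv2.connectedComponentsWithStats(m);i=1+np.argmax(st[1:,4]);print(st[i])
ys,xs=np.nonzero(l==i)
for r in range(ys.min(),ys.max()+1): 
    x=xs[ys==r];print(r,x.min(),x.max(),end="; ")
print()
# simulated silhouette of ring at p
a=np.linspace(0,2*np.pi,200)
z0=p[2]-18.65
pts=np.vstack([np.c_[p[0]+31*np.cos(a),p[1]+31*np.sin(a),np.full(200,z)] for z in(z0,z0+16)])
q=proj("scene",pts);print(q.min(0),q.max(0))
print(proj("scene",[[536.1,-148.1,105.9],[536.1,-148.1,155],[536.1,-148.1,165]]))
```

```text
[ 536.49939339 -147.14837927  168.56565202]
[255 101  28  25 477]
101 268 269; 102 262 274; 103 260 277; 104 259 279; 105 258 280; 106 256 280; 107 256 281; 108 255 281; 109 255 281; 110 255 282; 111 256 282; 112 256 282; 113 256 282; 114 256 282; 115 256 282; 116 256 282; 117 256 282; 118 256 282; 119 257 281; 120 258 280; 121 259 279; 122 260 278; 123 260 276; 124 260 272; 125 267 269; 
[253.82834284 101.51704322] [281.72055704 124.62281241]
[[268.94287197 130.16870006]
 [267.81871151 113.65914089]
 [267.58061675 110.16245185]]
```

View pics/t1.png

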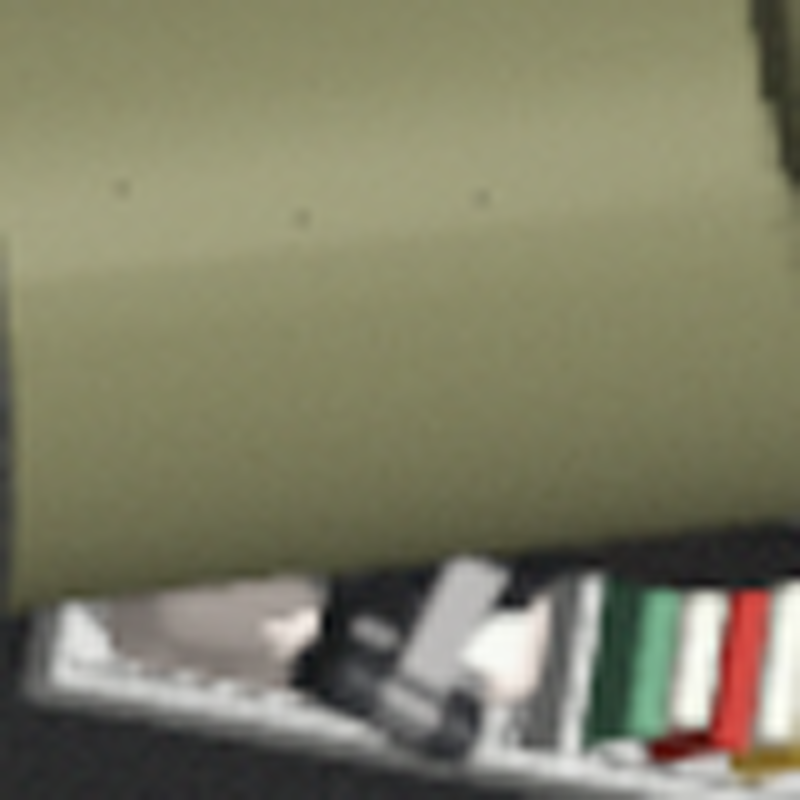

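Emit:
arm_command([
  [[5,0.8,1],[0,0,0]],
  [[12,0,0],[0,0,0]],
  [[12,0,0],[0,0,0]],
  [[6,0,0],[0,0,0]],
  [[0,0,0],[0,0,0]],
  [[0,0,0],[0,0,0]],
  [[0,0,0],[0,0,0]],
])

```text
clock: 19.1
position: [536.9, -148.9, 134.2]
eef_rot: [0.36, 0.609, 0.359, -0.609]
contact_force: [0.4, -0.2, -0.4]
gripper_width: 61.1
```

Run:
```python
from fit import *
from mv import rep,pose
S=robot.grab_frame("scene")
p,_,_=pose();c=p[:2];z=p[2]-18.65
J=(536.2,-148.1)
b=[ov("scene",S,[],270,122,22,18,"x.png"),ov("scene",S,[(*c,z+16,31,(0,255,0)),(*c,z+16,15,(0,255,255)),(*c,z,31,(255,0,255)),(*J,105.9,24.5,(255,0,0)),(*J,124.4,6.5,(0,255,0))],270,122,22,18,"x.png")]
cv2.imwrite("pics/r2.png",cv2.resize(np.hstack(b),(800,400)))
rep([536.2,-148,130])
```

```text
t 19.15 p [ 536.92 -148.9   134.16] x [ 1.e-03 -2.e-04 -1.e+00] yaw_y -28.84 J [ 0.09  -0.056 -0.228  0.    -1.398  2.548] F [ 0.19 -0.39 -1.63] M [0.    0.006 0.028] w 61.07
tool delta [ 4.16 -1.07 -0.44]
```

View pics/r2.png

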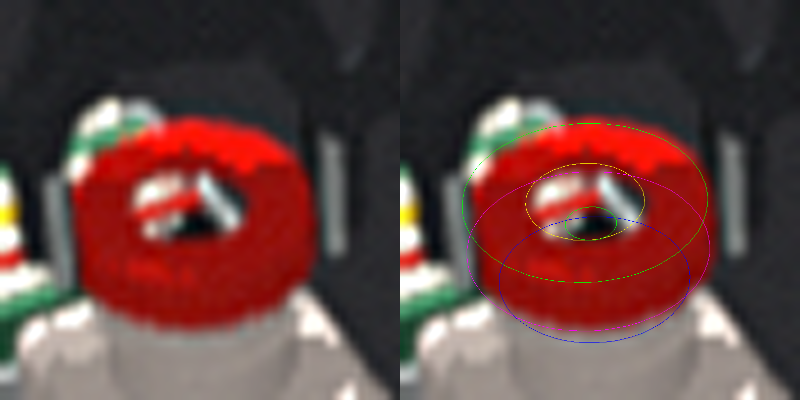

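Emit:
arm_command([
  [[4,-0.4,-0.2],[0,0,0]],
  [[4,0,0],[0,0,0]],
  [[2,0,0],[0,0,0]],
  [[0,0,0],[0,0,0]],
  [[0,0,0],[0,0,0]],
])

```text
clock: 19.65
position: [536.4, -148.5, 123.5]
eef_rot: [-0.36, -0.609, -0.36, 0.609]
contact_force: [1.4, 0.2, -0.3]
gripper_width: 60.6
```

Emit:
arm_command([
  [[2,0,0],[0,0,0]],
  [[1,0,0],[0,0,0]],
  [[0,0,0],[0,0,0]],
])

```text
clock: 19.95
position: [536.3, -148.4, 120.3]
eef_rot: [-0.36, -0.609, -0.36, 0.609]
contact_force: [-0.3, 0.4, -0.6]
gripper_width: 61.3
```

Run:
```python
from mv import rep
rep([536.2,-148,111.5])
```

```text
t 19.95 p [ 536.26 -148.43  120.3 ] x [-3.e-04 -0.e+00 -1.e+00] yaw_y -28.84 J [ 0.091 -0.05  -0.248 -0.    -1.374  2.547] F [-0.33  0.39 -0.62] M [-0.043  0.014 -0.025] w 61.3
tool delta [ 8.8  -0.26 -0.35]
```

Emit:
arm_command([
  [[1,0,0],[0,0,0]],
  [[0.5,0,0],[0,0,0]],
  [[0,0,0],[0,0,0]],
])

```text
clock: 20.25
position: [536.3, -148.5, 118.9]
eef_rot: [-0.36, -0.609, -0.36, 0.609]
contact_force: [-0.2, -0.2, -1.0]
gripper_width: 61.0
```

Emit:
arm_command([
  [[1,0,0],[0,0,0]],
  [[0.5,0,0],[0,0,0]],
  [[0,0,0],[0,0,0]],
])

```text
clock: 20.55
position: [536.3, -148.4, 117.4]
eef_rot: [-0.36, -0.609, -0.36, 0.609]
contact_force: [0.4, 0.1, -0.4]
gripper_width: 60.9
```

Run:
```python
from mv import rep
rep([536.2,-148,111.5])
```

```text
t 20.55 p [ 536.31 -148.44  117.39] x [-2.e-04 -0.e+00 -1.e+00] yaw_y -28.84 J [ 0.091 -0.049 -0.251  0.    -1.368  2.547] F [ 0.36  0.1  -0.43] M [-0.039  0.019 -0.007] w 60.87
tool delta [ 5.89 -0.31 -0.33]
```

Emit:
arm_command([
  [[1,0,0],[0,0,0]],
  [[0.5,0,0],[0,0,0]],
  [[0,0,0],[0,0,0]],
])

```text
clock: 20.85
position: [536.3, -148.4, 115.9]
eef_rot: [-0.36, -0.609, -0.36, 0.609]
contact_force: [0.4, -0.7, -1.3]
gripper_width: 61.1
```

Run:
```python
from mv import rep
rep([536.2,-148,111.5])
```

```text
t 20.85 p [ 536.33 -148.45  115.93] x [-1.e-04 -1.e-04 -1.e+00] yaw_y -28.84 J [ 0.091 -0.048 -0.253  0.    -1.365  2.547] F [ 0.41 -0.68 -1.3 ] M [ 0.037  0.004 -0.019] w 61.14
tool delta [ 4.43 -0.33 -0.33]
```

Emit:
arm_command([
  [[1,0,0],[0,0,0]],
  [[0,0,0],[0,0,0]],
  [[0,0,0],[0,0,0]],
])

```text
clock: 21.15
position: [536.5, -148.5, 115.7]
eef_rot: [0.36, 0.609, 0.36, -0.609]
contact_force: [-2.6, 1.2, 4.9]
gripper_width: 61.2
```

Run:
```python
from mv import rep
rep([536.2,-148,111.5])
```

```text
t 21.15 p [ 536.49 -148.52  115.71] x [ 6.e-04 -3.e-04 -1.e+00] yaw_y -28.83 J [ 0.091 -0.048 -0.254  0.    -1.364  2.547] F [-2.65  1.18  4.87] M [ 0.35   0.824 -0.041] w 61.2
tool delta [ 4.21 -0.51 -0.32]
```

Emit:
arm_command([
  [[0,0,0],[5,0,0]],
  [[0,0,0],[5,0,0]],
  [[0,0,0],[5,0,0]],
  [[0,0,0],[5,0,0]],
])

```text
clock: 21.55
position: [536.4, -148.4, 114.7]
eef_rot: [0.247, 0.662, 0.247, -0.662]
contact_force: [-0.1, -0.5, -0.1]
gripper_width: 61.0
```

Run:
```python
from mv import rep
rep([536.2,-148,111.5])
```

```text
t 21.55 p [ 536.39 -148.42  114.68] x [ 0.e+00  1.e-04 -1.e+00] yaw_y -49.05 J [ 0.091 -0.047 -0.255 -0.    -1.363  2.195] F [-0.11 -0.47 -0.08] M [0.039 0.006 0.043] w 60.98
tool delta [ 3.18 -0.44 -0.13]
```

Emit:
arm_command([
  [[0,0,0],[5,0,0]],
  [[0,0,0],[5,0,0]],
  [[0,0,0],[5,0,0]],
  [[0,0,0],[5,0,0]],
])

```text
clock: 21.95
position: [536.5, -148.4, 114.5]
eef_rot: [0.129, 0.695, 0.129, -0.695]
contact_force: [1.7, 0.8, -0.7]
gripper_width: 61.0
```

Run:
```python
from mv import rep
rep([536.2,-148,111.5])
```

```text
t 21.95 p [ 536.53 -148.37  114.54] x [ 3.e-04  2.e-04 -1.e+00] yaw_y -69.05 J [ 0.091 -0.047 -0.255 -0.    -1.362  1.846] F [ 1.7   0.76 -0.69] M [-0.008 -0.324 -0.019] w 61.03
tool delta [ 3.04 -0.46  0.18]
```

Emit:
arm_command([
  [[0.7,0,0],[0,0,0]],
  [[0.7,0,0],[0,0,0]],
  [[0,0,0],[0,0,0]],
])

```text
clock: 22.25
position: [536.4, -148.5, 113.4]
eef_rot: [0.13, 0.695, 0.13, -0.695]
contact_force: [0.6, -0.6, -1.1]
gripper_width: 60.9
```

Run:
```python
from mv import rep
rep([536.2,-148,111.5])
```

```text
t 22.25 p [ 536.45 -148.52  113.43] x [ 2.e-04 -1.e-04 -1.e+00] yaw_y -68.75 J [ 0.091 -0.046 -0.257  0.    -1.36   1.851] F [ 0.62 -0.56 -1.12] M [-0.143 -0.342 -0.034] w 60.95
tool delta [ 1.93 -0.57  0.04]
```

Emit:
arm_command([
  [[0.7,0,0],[0,0,0]],
  [[0.5,0,0],[0,0,0]],
  [[0,0,0],[0,0,0]],
])

```text
clock: 22.55
position: [536.5, -148.5, 113.0]
eef_rot: [0.13, 0.695, 0.13, -0.695]
contact_force: [-0.2, 0.0, 5.1]
gripper_width: 60.7
```

Run:
```python
from mv import rep
rep([536.2,-148,111.5])
```

```text
t 22.55 p [ 536.46 -148.52  113.04] x [ 5.e-04 -3.e-04 -1.e+00] yaw_y -68.81 J [ 0.091 -0.046 -0.258  0.    -1.359  1.85 ] F [-0.19  0.03  5.08] M [0.195 0.432 0.064] w 60.68
tool delta [ 1.54 -0.58  0.06]
```

Emit:
arm_command([
  [[-0.4,0,0],[5,0,0]],
  [[0,0,0],[5,0,0]],
  [[0,0,0],[5,0,0]],
])

```text
clock: 22.85
position: [536.7, -148.5, 113.1]
eef_rot: [0.037, 0.706, 0.037, -0.706]
contact_force: [1.1, 0.8, 1.3]
gripper_width: 61.1
```

Run:
```python
from mv import rep
rep([536.2,-148,111.5])
```

```text
t 22.85 p [ 536.7  -148.49  113.06] x [ 1.e-03 -2.e-04 -1.e+00] yaw_y -84.02 J [ 0.091 -0.046 -0.257  0.    -1.359  1.584] F [1.1  0.81 1.33] M [-0.032 -0.365  0.04 ] w 61.15
tool delta [ 1.56 -0.54  0.45]
```

Emit:
arm_command([
  [[0,0,0],[5,0,0]],
  [[0,0,0],[5,0,0]],
])

```text
clock: 23.05
position: [536.8, -148.6, 113.1]
eef_rot: [-0.025, 0.707, -0.025, -0.706]
contact_force: [1.6, -0.3, 0.9]
gripper_width: 61.3
```

Run:
```python
from mv import rep
rep([536.2,-148,111.5])
```

```text
t 23.05 p [ 536.78 -148.56  113.05] x [ 1.2e-03 -3.0e-04 -1.0e+00] yaw_y -94.02 J [ 0.091 -0.046 -0.257  0.    -1.358  1.41 ] F [ 1.56 -0.29  0.95] M [-0.28  -0.507  0.041] w 61.31
tool delta [ 1.55 -0.52  0.62]
```

Emit:
arm_command([
  [[0,0,0],[4,0,0]],
  [[0,0,0],[4,0,0]],
])

```text
clock: 23.25
position: [536.8, -148.6, 113.0]
eef_rot: [-0.074, 0.704, -0.074, -0.703]
contact_force: [0.8, -1.8, 0.8]
gripper_width: 61.0
```

Run:
```python
from mv import rep
rep()
```

```text
t 23.25 p [ 536.84 -148.63  113.04] x [ 1.3e-03 -4.0e-04 -1.0e+00] yaw_y -101.99 J [ 9.100e-02 -4.600e-02 -2.570e-01  1.000e-03 -1.358e+00  1.271e+00] F [ 0.77 -1.85  0.78] M [-0.441 -0.524  0.083] w 61.0
```

Emit:
arm_command([
  [[0,0,0],[4,0,0]],
  [[0,0,0],[4,0,0]],
])

```text
clock: 23.45
position: [536.8, -148.8, 113.1]
eef_rot: [-0.123, 0.697, -0.123, -0.696]
contact_force: [1.4, -1.9, 0.4]
gripper_width: 61.1
```

Run:
```python
from mv import rep
rep()
```

```text
t 23.45 p [ 536.84 -148.75  113.07] x [ 1.4e-03 -6.0e-04 -1.0e+00] yaw_y -109.99 J [ 9.100e-02 -4.600e-02 -2.570e-01  1.000e-03 -1.358e+00  1.131e+00] F [ 1.42 -1.9   0.45] M [-0.509 -0.65   0.1  ] w 61.15
```

Emit:
arm_command([
  [[0,0.2,-0.3],[4,0,0]],
  [[0,0,0],[4,0,0]],
])

```text
clock: 23.65
position: [536.9, -148.9, 113.1]
eef_rot: [-0.171, 0.686, -0.171, -0.686]
contact_force: [1.1, -1.4, 1.1]
gripper_width: 61.0
```

Run:
```python
from mv import rep
rep()
```

```text
t 23.65 p [ 536.89 -148.89  113.08] x [ 9.e-04 -3.e-04 -1.e+00] yaw_y -117.99 J [ 0.09  -0.045 -0.257  0.    -1.359  0.992] F [ 1.13 -1.36  1.07] M [-0.311 -0.308  0.041] w 61.01
```

Emit:
arm_command([
  [[0,0,0],[3,0,0]],
  [[0,0,0],[3,0,0]],
])

```text
clock: 23.85
position: [536.9, -149.0, 113.0]
eef_rot: [-0.206, 0.677, -0.206, -0.676]
contact_force: [0.7, -1.4, 0.6]
gripper_width: 60.6
```

Run:
```python
from mv import rep
rep()
```

```text
t 23.85 p [ 536.9  -149.05  113.02] x [ 9.e-04 -7.e-04 -1.e+00] yaw_y -123.92 J [ 9.000e-02 -4.500e-02 -2.570e-01  1.000e-03 -1.359e+00  8.880e-01] F [ 0.69 -1.42  0.65] M [-0.567 -0.432  0.411] w 60.59
```

Emit:
arm_command([
  [[0,0,0],[0,0,0]],
])

```text
clock: 23.95
position: [536.9, -149.1, 113.0]
eef_rot: [-0.206, 0.677, -0.206, -0.676]
contact_force: [1.4, -1.7, 0.9]
gripper_width: 61.0
```

Run:
```python
from fit import *
from mv import rep
rep()
S=robot.grab_frame("scene"); crop("scene",S,270,125,22,18,"s1.png")
rep()
```

```text
t 23.95 p [ 536.91 -149.05  113.04] x [ 1.e-03 -6.e-04 -1.e+00] yaw_y -123.86 J [ 9.000e-02 -4.500e-02 -2.570e-01  1.000e-03 -1.359e+00  8.900e-01] F [ 1.42 -1.66  0.87] M [-0.615 -0.65  -0.14 ] w 61.03
t 24.0 p [ 536.92 -149.    113.02] x [ 1.e-03 -5.e-04 -1.e+00] yaw_y -123.79 J [ 9.000e-02 -4.500e-02 -2.570e-01  1.000e-03 -1.359e+00  8.910e-01] F [ 1.08 -2.16  1.09] M [-0.676 -0.752 -0.15 ] w 61.09
```

View pics/s1.png

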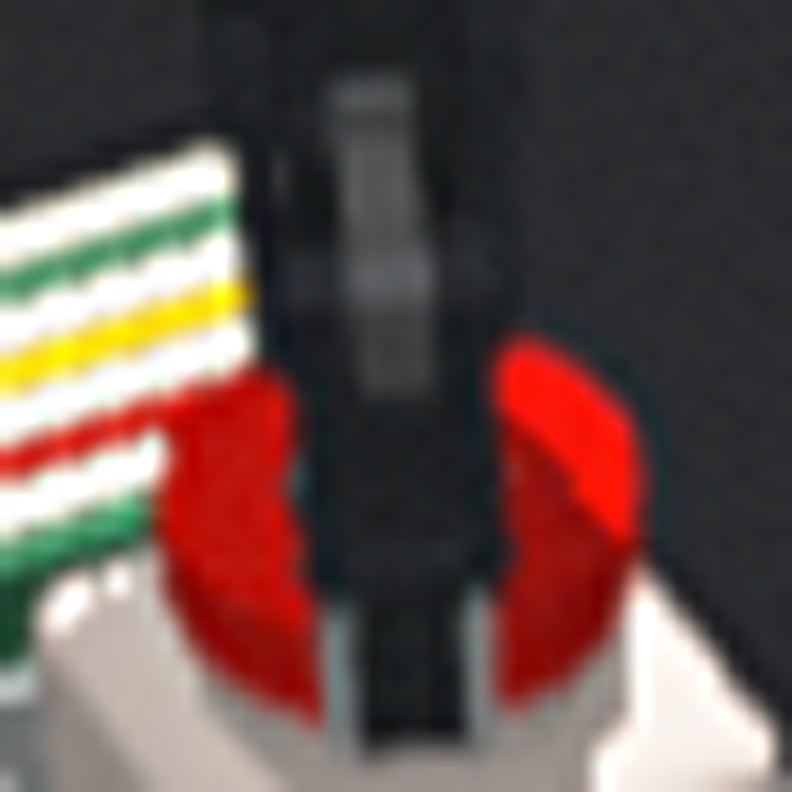

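Emit:
arm_command([
  [[0,0,0],[1,0,0]],
])

```text
clock: 24.1
position: [536.9, -149.0, 113.0]
eef_rot: [-0.211, 0.675, -0.211, -0.674]
contact_force: [2.5, -3.2, 0.4]
gripper_width: 60.9
```

Run:
```python
from mv import rep
rep()
```

```text
t 24.1 p [ 536.89 -149.03  113.01] x [ 9.e-04 -6.e-04 -1.e+00] yaw_y -124.78 J [ 9.000e-02 -4.500e-02 -2.570e-01  1.000e-03 -1.359e+00  8.730e-01] F [ 2.5  -3.21  0.39] M [-0.878 -0.823  0.467] w 60.9
```

Emit:
arm_command([
  [[0,0,0],[0,0,0]],
])

```text
clock: 24.2
position: [536.9, -149.0, 113.1]
eef_rot: [-0.211, 0.675, -0.212, -0.674]
contact_force: [2.5, -3.3, -0.6]
gripper_width: 60.9
```

Run:
```python
from mv import rep
rep()
```

```text
t 24.2 p [ 536.91 -149.02  113.06] x [ 9.e-04 -6.e-04 -1.e+00] yaw_y -124.82 J [ 9.000e-02 -4.500e-02 -2.570e-01  1.000e-03 -1.359e+00  8.730e-01] F [ 2.49 -3.29 -0.61] M [-0.994 -1.004  0.3  ] w 60.93
```

Emit:
arm_command([
  [[0,0.15,-0.5],[0,0,0]],
  [[0,0.15,-0.4],[0,0,0]],
  [[0,0,0],[0,0,0]],
])

```text
clock: 24.5
position: [536.9, -149.1, 113.0]
eef_rot: [0.212, -0.674, 0.211, 0.675]
contact_force: [-1.7, 1.8, 3.9]
gripper_width: 61.1
```

Run:
```python
from mv import *
rep()
robot.grab_frame("scene");rep()
```

```text
t 24.5 p [ 536.93 -149.09  112.97] x [-6.e-04  6.e-04 -1.e+00] yaw_y -124.81 J [ 8.90e-02 -4.40e-02 -2.55e-01 -1.00e-03 -1.36e+00  8.74e-01] F [-1.71  1.81  3.88] M [0.78  0.49  0.284] w 61.06
t 24.55 p [ 536.93 -149.08  112.95] x [-6.e-04  5.e-04 -1.e+00] yaw_y -124.81 J [ 8.90e-02 -4.40e-02 -2.55e-01 -1.00e-03 -1.36e+00  8.74e-01] F [-1.8   3.29  4.76] M [0.866 0.616 0.239] w 60.93
```

Emit:
arm_command([
  [[0,-0.1,0.4],[0,0,0]],
  [[0,0,0],[0,0,0]],
])

```text
clock: 24.75
position: [536.9, -149.1, 113.0]
eef_rot: [-0.212, 0.675, -0.212, -0.675]
contact_force: [-0.8, 2.6, 3.4]
gripper_width: 60.7
```

Run:
```python
from mv import *
rep()
```

```text
t 24.75 p [ 536.93 -149.08  113.  ] x [ 3.e-04 -0.e+00 -1.e+00] yaw_y -124.82 J [ 0.09  -0.044 -0.256  0.    -1.359  0.873] F [-0.83  2.55  3.39] M [0.642 0.285 0.301] w 60.66
```

Emit:
arm_command([
  [[0,0,0],[0,0,0]],
  [[0,0,0],[0,0,0]],
  [[0,0,0],[0,0,0]],
  [[0,0,0],[0,0,0]],
  [[0,0,0],[0,0,0]],
], grip=76)

```text
clock: 25.25
position: [536.8, -149.3, 112.7]
eef_rot: [0.212, -0.675, 0.212, 0.675]
contact_force: [0.3, 0.7, 0.2]
gripper_width: 76.0
```

Run:
```python
from fit import *
from mv import *
rep()
S=robot.grab_frame("scene"); crop("scene",S,270,125,22,18,"s2.png")
```

```text
t 25.25 p [ 536.82 -149.28  112.69] x [-2.e-04 -1.e-04 -1.e+00] yaw_y -124.85 J [ 0.089 -0.044 -0.256  0.    -1.359  0.873] F [0.27 0.71 0.18] M [-0.023  0.044 -0.025] w 76.0
```

View pics/s2.png

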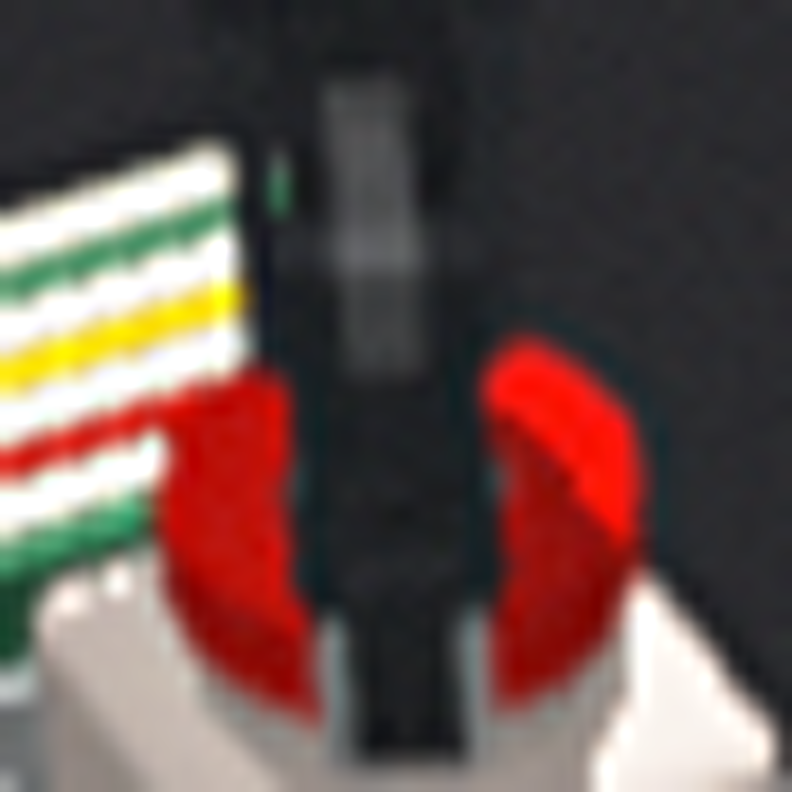

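Emit:
arm_command([
  [[-5,0,0],[0,0,0]],
  [[-20,0,0],[0,0,0]],
  [[-40,0,0],[0,0,0]],
  [[-30,0,40],[0,0,0]],
  [[0,0,50],[0,0,0]],
  [[0,0,50],[0,0,0]],
  [[0,0,40],[0,0,0]],
  [[0,0,0],[0,0,0]],
])

```text
clock: 26.1
position: [387.3, -44.7, 210.0]
eef_rot: [-0.212, 0.677, -0.209, -0.673]
contact_force: [0.3, -0.1, 0.1]
gripper_width: 75.9
```

Run:
```python
from fit import *
from mv import *
rep()
T=robot.grab_frame("top");S=robot.grab_frame("scene")
cv2.imwrite("pics/fullT.png",T[:,:,::-1])
J=(536.8,-148.2)
L=[(*J,109.7,31,(0,255,0)),(*J,93.7,31,(255,0,0)),(*J,109.7,15,(0,255,255)),(*J,124.4,6.5,(0,0,255))]
a=[ov("top",T,[],427,221,20,20,"x.png"),ov("top",T,L,427,221,20,20,"x.png"),ov("scene",S,[],270,130,20,20,"x.png"),ov("scene",S,L,270,130,20,20,"x.png")]
a=[cv2.resize(i,(300,300)) for i in a]
cv2.imwrite("pics/v1.png",np.vstack([np.hstack(a[:2]),np.hstack(a[2:])]))
```

```text
t 26.1 p [387.33 -44.67 210.01] x [ 0.0061  0.0028 -1.    ] yaw_y -124.6 J [ 0.413 -0.568 -0.488 -0.    -1.644  0.554] F [ 0.28 -0.06  0.09] M [ 0.015 -0.045  0.011] w 75.9
```

View pics/v1.png

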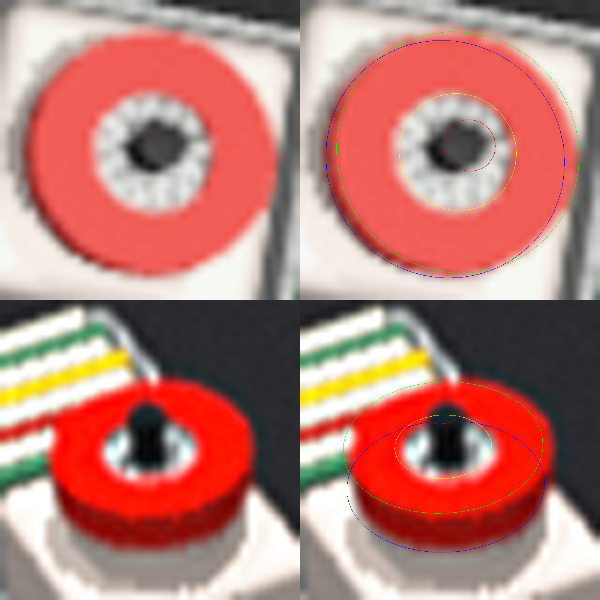

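View pics/fullT.png

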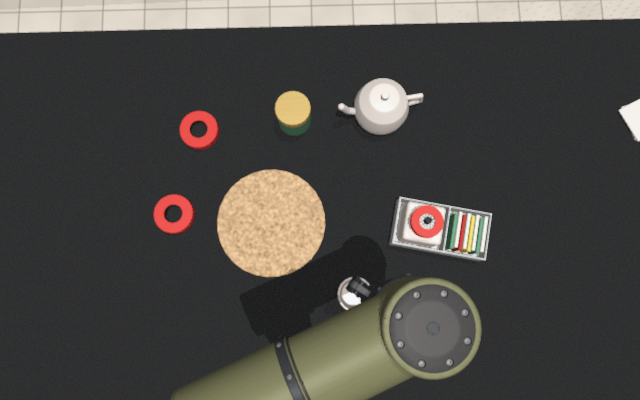

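Run:
```python
from mv import *
rep(); print(robot.finish_job());
```

```text
t 26.2 p [389.12 -45.84 209.03] x [ 0.0033  0.0011 -1.    ] yaw_y -124.71 J [ 0.408 -0.559 -0.485  0.    -1.641  0.557] F [-0.72  0.95 -0.43] M [-0.039 -0.01   0.011] w 76.1
the job is handed in; nothing more can be done
None
```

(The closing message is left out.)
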